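Set out the keyed vial carriers on their spinner bases

TASK

Get the four spinners ready for the next run: take the stack of vial carriers on the storage stand apart and set each carrier on the spinner base with the ring of its own colour, turned so that its D-shaped hole drops over the D-shaped stub and it lies fully down, flat on the base. Leave the timer standing where it is.

Things in the scene. Friction and masses are not known exactly. Their poses are not given: they have to be found in the camera images.
- carrier_red: loose red plastic vial carrier: disc 42 mm across, 25 mm high, dark wells round its top, a D-shaped hole right through (14 mm radius about the axis, flat 7 mm from it). Top of the stack at the start. Origin on the axis at the underside; z up; +x points from the axis to the middle of the flat; a white index line on top and side marks +x.
- carrier_yellow: loose yellow plastic vial carrier: disc 50 mm across, 25 mm high, dark wells round its top, a D-shaped hole right through (14 mm radius about the axis, flat 7 mm from it). Second from top of the stack at the start. Origin on the axis at the underside; z up; +x points from the axis to the middle of the flat; a black index line on top and side marks +x.
- carrier_green: loose green plastic vial carrier: disc 58 mm across, 25 mm high, dark wells round its top, a D-shaped hole right through (14 mm radius about the axis, flat 7 mm from it). Third from top of the stack at the start. Origin on the axis at the underside; z up; +x points from the axis to the middle of the flat; a white index line on top and side marks +x.
- carrier_blue: loose blue plastic vial carrier: disc 66 mm across, 25 mm high, dark wells round its top, a D-shaped hole right through (14 mm radius about the axis, flat 7 mm from it). Lowest of the stack at the start. Origin on the axis at the underside; z up; +x points from the axis to the middle of the flat; a white index line on top and side marks +x.
- base_red: fixed round spinner base with red ring, 84 mm across, flat top 24 mm above its origin (centre of underside). Steel D stub 18 mm above the top: 12.5 mm radius, flat 5.5 mm from the axis at +x (white line on the dark deck), upper 9 mm tapering in by 4 mm all round. The seated carrier's origin is 24 mm above this one, both +x alike (within 8 deg to drop), 1.5 mm loose.
- base_yellow: fixed round spinner base with yellow ring, 84 mm across, flat top 24 mm above its origin (centre of underside). Steel D stub 18 mm above the top: 12.5 mm radius, flat 5.5 mm from the axis at +x (white line on the dark deck), upper 9 mm tapering in by 4 mm all round. The seated carrier's origin is 24 mm above this one, both +x alike (within 8 deg to drop), 1.5 mm loose.
- base_green: fixed round spinner base with green ring, 84 mm across, flat top 24 mm above its origin (centre of underside). Steel D stub 18 mm above the top: 12.5 mm radius, flat 5.5 mm from the axis at +x (white line on the dark deck), upper 9 mm tapering in by 4 mm all round. The seated carrier's origin is 24 mm above this one, both +x alike (within 8 deg to drop), 1.5 mm loose.
- base_blue: fixed round spinner base with blue ring, 84 mm across, flat top 24 mm above its origin (centre of underside). Steel D stub 18 mm above the top: 12.5 mm radius, flat 5.5 mm from the axis at +x (white line on the dark deck), upper 9 mm tapering in by 4 mm all round. The seated carrier's origin is 24 mm above this one, both +x alike (within 8 deg to drop), 1.5 mm loose.
- storage_stand: fixed dark steel stand under the stack: disc 90 mm across, 10 mm thick, with a thin pin (8 mm across, top 90 mm above the worktop) up through the carriers: lift each straight up clear of it. Origin: centre of underside, z up. From the bottom: blue, green, yellow, red; stack top 110 mm above the worktop; each carrier is turned its own way.
- timer: loose white interval timer with a red dial, 44 x 62 x 52 mm (x, y, height), standing among the bases; origin at the centre of its underside, z up, dial facing its -x. It is to be left alone.
Mind the look-alikes: they are no part of the job. What is shaped like the carrier_blue but pink is not meant.

How it is judged:
By the outcome, as a careful person would: the job done as asked, in the order asked, and still so for the second after the job is handed in, with the robot touching nothing.
It also fails if it takes over 93 s, if anything falls off the work surface, if the arm or the gripper's body presses on something with over 40 N, if the wrist force passes 120 N, or if a joint passes its speed limit or range.

ROBOT

A 7-joint arm with a two-finger parallel gripper is mounted at the origin on a cart in front of the work surface, level with it; the furniture and walls round the work are solid. World frame = base frame: x ahead of the robot, y to its left, z up, the work surface at z = 0. Lengths are in m, angles in rad, forces in N, time in s.
With the tool pointing down it reaches from about 0.4 to 0.85 m from the base axis. Payload 10.4 kg.
Tool frame: the origin (TCP) lies on the front face of the gripper's body, between the roots of the fingers; the fingertips stand 70 mm ahead of it and the grasp point (between the pads) lies 51 mm ahead of it (grasp_offset is the distance from the TCP to the grasp point, in m); z points along the fingers, y is the direction in which the jaws open and shut (so a half turn about z gives the same grasp; the last joint's range is limited). The gripper opens to 87 mm and grips with 3 to 60 N. Pads are 19 mm wide; open, the fingers measure 117 mm over their backs; the gripper's body (75 mm by 190 mm) begins 51 mm behind the grasp point.
Start: joints at [-1.255, 0.332, -0.065, 1.46, 0.022, 1.35, -0.088], TCP at [0.208, 0.589, 0.292] pointing down, gripper open.
Joint ranges: [-2.6, 2.6], [-0.5, 2.12], [-1.47, 1.34], [0.16, 2.42], [-1.27, 4.41], [0.06, 2.06], [-2.6, 2.6]. Speed limits (rad/s): [2.22, 2.22, 2.79, 2.79, 3.14, 3.14, 3.14].

INTERFACE

Orientations are given as a unit quaternion [x, y, z, w].
In Python, from bench import * gives the robot as it stands. The module is installed in compiled form; this text tells all that it offers.
- The arm moves only by the tool arm_command, never from a script. Its argument "commands" is a list of rows, each a list of 3 entries, a list of its own where there are three numbers: the opening in per cent of the stroke, from 0 (shut) to 100 (fully open), then the shift along the tool's x, y, z in m, then the turn, a rotation vector about the tool's x, y, z in rad. A call has exactly 10 rows; each row is the pose to reach, as a shift and turn from the pose commanded when the call began, along the tool's axes at that moment; what a row does not reach only later rows make up. A row lasts 1/12 s, in which the tool goes at most 41.7 mm and 7.16 degrees, less where a joint would pass 70% of its speed; a pose out of reach is approached as far as the arm can. A call with a gripper value outside its range is refused whole. The fingers move at their own pace and stop on an object; "squeeze" is the grip in N (left out, the last holds). Time passes only in rows, so rows that repeat a pose let the fingers close, or fill a call up. It gives the time, the measured TCP pose, the force and the opening at its end, in the units of the state.
- read_state(): the state, without advancing time (a new reading comes with each control period).
- camera(name): name is "scene" or "top" or "wrist"; returns a dict with "pixels" (400x640x3 uint8, red, green, blue), "fx", "fy", "cx", "cy" (pixels), "rvec" (rotation vector, rad) and "tvec" (3), from world to camera coordinates, as OpenCV has them; the wrist camera has in their place "mount" (4x4, takes a point from camera to tool coordinates, whose origin is the TCP and whose axes are the flange's). Camera axes: x right, y down, z forward; pixel columns grow to the right and rows downward; lengths in m; the calibration is good to about 2 mm. A picture is of the moment at which its call begins: read the wrist's pose just before it. There is no depth.
- close_job(): hands the job in, once; it reports no verdict.
The state is a dict: "time": time; "joint_positions": joint angles; "joint_vel": joint speeds; "joint_torque": joint torques, N m; "ee_pos": TCP position; "eef_rot": TCP orientation; "ft_force": force on the tool from outside, world axes, zero at the start; "torque": the same for the moment, N m; "width": finger opening in m.
Only numpy, scipy, OpenCV 4.12 (cv2) and the standard library are available. Lean on these libraries where they do the work, as an engineer would, in place of code of your own. Each camera call takes 0.05 s, during which the arm holds its last target.

## Working session

There is one attempt and no reset: what is moved stays moved. The work goes in short steps, Python scripts to look and compute and a tool call to move; the robot and the scene stay as the last step left them, time stands still between calls to the robot, and variables do not carry over. Pictures are saved under pics/ and viewed, and the job is handed in when it is done.

Besides the shell and the picture viewer there is one more tool, called in YAML: its name, and indented under it one key for each argument. arm_command: Moves the arm, as the interface text tells. Its arguments: {"type":"object","properties":{"commands":{"type":"array","items":{"type":"array"}},"squeeze":{"type":"number"}},"required":["commands"]}

```bash
mkdir -p pics; python3 - <<'E'
from bench import *
import cv2
print(read_state())
for n in ["scene","top","wrist"]:
    c=camera(n); cv2.imwrite(f"pics/{n}0.png",c["pixels"][:,:,::-1]); print(n,{k:v for k,v in c.items() if k!="pixels"})
print(read_state()["time"])
E
```

```text
{'time': 0.0, 'joint_positions': array([-1.25463196,  0.33286891, -0.06473822,  1.46092173,  0.02162716,
        1.34990919, -0.08849794]), 'joint_vel': array([ 0.00023908,  0.00073639, -0.00030365,  0.00084079, -0.00096973,
        0.00011975, -0.00263824]), 'joint_torque': array([ 9.07950671e-04, -6.23271704e+01,  2.48331623e-02, -3.89895988e+01,
       -6.14898372e-02,  3.98736598e-02,  1.35968535e-04]), 'ee_pos': array([0.20759402, 0.58921498, 0.29146518]), 'eef_rot': array([ 1.68541462e-01,  9.85694313e-01, -7.00663860e-04, -7.95847848e-05]), 'ft_force': array([-0.1894802 ,  0.39298702, -1.64458603]), 'torque': array([-0.00223707,  0.0113729 ,  0.03279026]), 'width': 0.08708342473912528}
scene {'fx': 482.75714438660356, 'fy': 482.75714438660356, 'cx': 324.4058719677635, 'cy': 207.02342428431612, 'rvec': array([ 0.70460846, -2.32585649,  1.43133427]), 'tvec': array([0.56393203, 0.12568862, 1.15171035])}
top {'fx': 368.16356287042794, 'fy': 368.16356287042794, 'cx': 324.3263009528323, 'cy': 200.58993260068652, 'rvec': array([ 2.15173323, -2.13511464,  0.15953026]), 'tvec': array([0.17016709, 0.52031742, 0.8660785 ])}
wrist {'fx': 286.19411801317307, 'fy': 286.19411801317307, 'cx': 317.9176866424549, 'cy': 201.27289387478498, 'mount': array([[-7.79999266e-04, -9.54160453e-01, -2.99294540e-01,
         8.31913780e-02],
       [ 9.99999684e-01, -6.98988585e-04, -3.77727422e-04,
         7.49409864e-04],
       [ 1.51209101e-04, -2.99294741e-01,  9.54160697e-01,
        -9.24495740e-02],
       [ 0.00000000e+00,  0.00000000e+00,  0.00000000e+00,
         1.00000000e+00]])}
0.15
```

View pics/scene0.png

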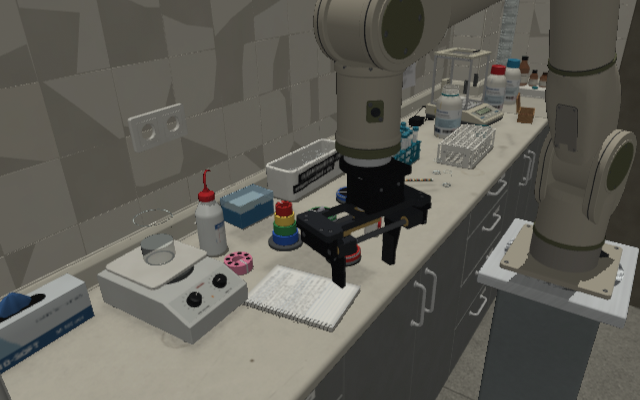

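View pics/top0.png

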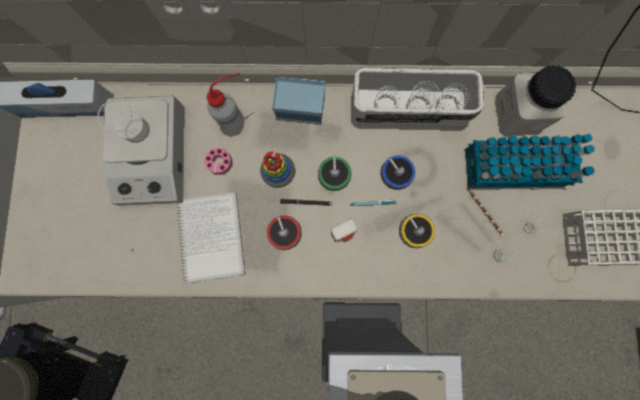

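View pics/wrist0.png

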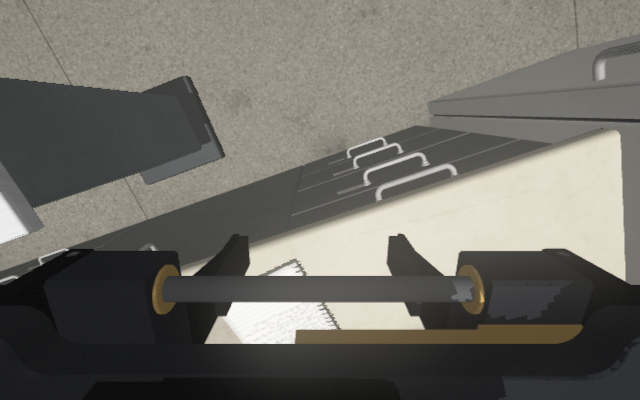

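```bash
python3 - <<'E'
import cv2
a=cv2.imread("pics/top0.png")[130:260,190:450]
cv2.imwrite("pics/topz.png",cv2.resize(a,(780,390),interpolation=cv2.INTER_CUBIC))
a=cv2.imread("pics/scene0.png")[150:300,210:410]
cv2.imwrite("pics/scz.png",cv2.resize(a,(800,600),interpolation=cv2.INTER_CUBIC))
E
cat > h.py <<'E'
from bench import *
import cv2, numpy as np
from scipy.spatial.transform import Rotation as R
def raycam(c,uv,st=None):
    uv=np.atleast_2d(np.float64(uv))
    d=np.c_[(uv[:,0]-c["cx"])/c["fx"],(uv[:,1]-c["cy"])/c["fy"],np.ones(len(uv))]
    if "mount" in c:
        T=np.eye(4);T[:3,:3]=R.from_quat(st["eef_rot"]).as_matrix();T[:3,3]=st["ee_pos"]
        T=T@c["mount"]
    else:
        T=np.eye(4);M=R.from_rotvec(c["rvec"]).as_matrix();T[:3,:3]=M.T;T[:3,3]=-M.T@c["tvec"]
    return T[:3,3],d@T[:3,:3].T
def onz(c,uv,z,st=None):
    o,d=raycam(c,uv,st); return o+d*((z-o[2])/d[:,2])[:,None]
def tri(o1,d1,o2,d2):
    A=np.c_[d1,-d2]; s=np.linalg.lstsq(A,o2-o1,rcond=None)[0]
    p,q=o1+s[0]*d1,o2+s[1]*d2
    return (p+q)/2,np.linalg.norm(p-q)
E
```

```text
(no output)
```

View pics/topz.png

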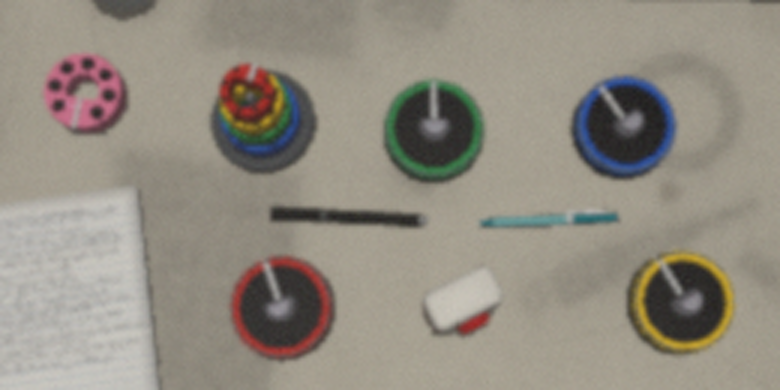

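View pics/scz.png

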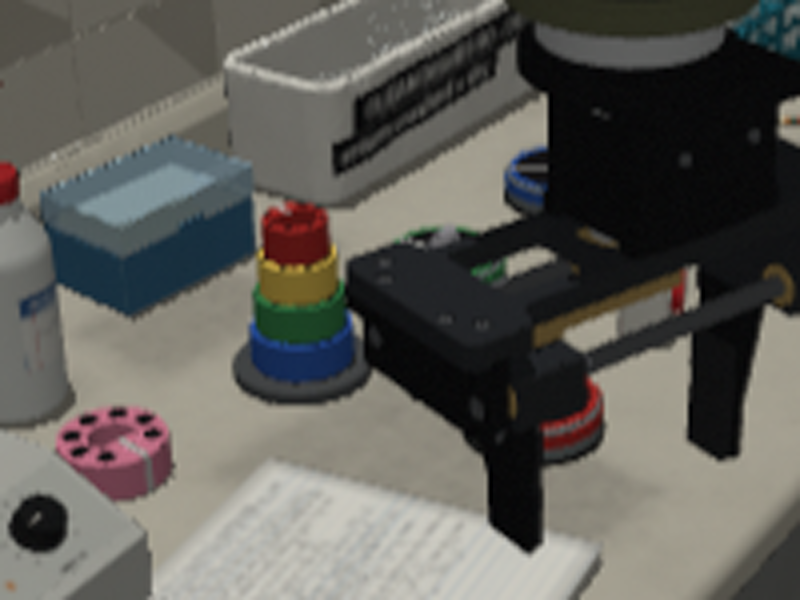

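```bash
cat > coarse.py <<'E'
from h import *
c=camera("top");im=c["pixels"];hsv=cv2.cvtColor(im,cv2.COLOR_RGB2HSV)
o,_=raycam(c,[[0,0]]);print("cam",o)
def m(lo,hi):return cv2.inRange(hsv,np.array(lo),np.array(hi))
M={"red":m((0,120,60),(8,255,255))|m((172,120,60),(180,255,255)),"yellow":m((18,120,80),(32,255,255)),"green":m((60,70,40),(90,255,200)),"blue":m((105,120,60),(125,255,255))}
box={"red":(260,210,306,255),"yellow":(395,208,440,252),"green":(315,150,355,193),"blue":(380,150,418,192)}
for k,b in box.items():
    mm=np.zeros_like(M[k]);mm[b[1]:b[3],b[0]:b[2]]=M[k][b[1]:b[3],b[0]:b[2]]
    # inner deck: hole of the ring
    cs,h=cv2.findContours(mm,cv2.RETR_CCOMP,cv2.CHAIN_APPROX_NONE)
    inn=[x for x,hh in zip(cs,h[0]) if hh[3]>=0 and len(x)>20]
    out=max(cs,key=cv2.contourArea)
    eo=cv2.fitEllipse(out);ei=cv2.fitEllipse(max(inn,key=cv2.contourArea)) if inn else None
    print(k,"outer",np.round(eo,1) if 0 else (eo[0],eo[1]),onz(c,[eo[0]],.024).round(4),"inner",ei and (ei[0],ei[1],onz(c,[ei[0]],.024).round(4)))
    # white line
    w=cv2.inRange(hsv,(0,0,120),(180,60,255)); 
    cc=ei[0] if ei else eo[0]
    yy,xx=np.nonzero(w[b[1]:b[3],b[0]:b[2]]);xx=xx+b[0];yy=yy+b[1]
    p=onz(c,np.c_[xx,yy],.024);c0=onz(c,[cc],.024)[0];d=np.hypot(*(p-c0)[:,:2].T)
    s=(d>.016)&(d<.032);q=(p-c0)[s];print("  line",s.sum(),np.degrees(np.arctan2(q[:,1].mean(),q[:,0].mean())))
b=(260,145,295,190)
for k,z in (("red",.11),):
    mm=np.zeros_like(M[k]);mm[b[1]:b[3],b[0]:b[2]]=M[k][b[1]:b[3],b[0]:b[2]]
    e=cv2.fitEllipse(max(cv2.findContours(mm,0,1)[0],key=cv2.contourArea));print("stack red",e,onz(c,[e[0]],.11),onz(c,[e[0]],.10))
mm=cv2.inRange(hsv,(0,0,50),(180,90,130));print(onz(c,[[277,169]],.01), onz(c,[[344,230]],.05))
E
python3 coarse.py
```

```text
cam [0.38431497 0.17296992 0.93389637]
red outer ((283.2154541015625, 231.83023071289062), (29.652395248413086, 30.032766342163086)) [[0.4425 0.2751 0.024 ]] inner None
  line 11 20.76862553813665
yellow outer ((417.334228515625, 230.24801635742188), (30.02095603942871, 30.84048843383789)) [[ 0.449 -0.056  0.024]] inner None
  line 12 26.844903736581966
green outer ((334.24078369140625, 172.4745330810547), (28.84634780883789, 29.159624099731445)) [[0.5933 0.1497 0.024 ]] inner None
  line 8 0.15562410598989057
blue outer ((398.2431945800781, 171.06777954101562), (28.349700927734375, 28.98885154724121)) [[ 0.5982 -0.0122  0.024 ]] inner None
  line 10 32.123671927172154
stack red ((271.94927978515625, 160.6351776123047), (15.17399787902832, 16.525711059570312), 150.30697631835938) [[0.60031391 0.29532048 0.11      ]] [[0.60293559 0.29680551 0.1       ]]
[[0.60452607 0.29654558 0.01      ]] [[0.44633773 0.12643106 0.05      ]]
```

arm_command:
  commands:
    - [100, [-0.04, -0.012, 0], [0, 0, 0]]
    - [100, [-0.078, -0.024, 0], [0, 0, 0]]
    - [100, [-0.117, -0.036, 0], [0, 0, 0]]
    - [100, [-0.156, -0.048, 0], [0, 0, 0]]
    - [100, [-0.195, -0.06, 0], [0, 0, 0]]
    - [100, [-0.234, -0.072, 0], [0, 0, 0]]
    - [100, [-0.273, -0.085, 0], [0, 0, 0]]
    - [100, [-0.312, -0.097, 0], [0, 0, 0]]
    - [100, [-0.351, -0.109, 0], [0, 0, 0]]
    - [100, [-0.39, -0.121, 0], [0, 0, 0]]

```text
time: 1.03
ee_pos: [0.5366, 0.3442, 0.2923]
eef_rot: [0.169, 0.986, 0.0, 0.0]
ft_force: [0.9, 0.4, 0.6]
width: 0.0873
```

arm_command:
  commands:
    - [100, [-0.03, -0.01, 0], [0, 0, 0]]
    - [100, [-0.06, -0.02, 0], [0, 0, 0]]
    - [100, [-0.078, -0.025, 0], [0, 0, 0]]
    - [100, [-0.078, -0.025, 0], [0, 0, 0]]
    - [100, [-0.078, -0.025, 0], [0, 0, 0]]
    - [100, [-0.078, -0.025, 0], [0, 0, 0]]
    - [100, [-0.078, -0.025, 0], [0, 0, 0]]
    - [100, [-0.078, -0.025, 0], [0, 0, 0]]
    - [100, [-0.078, -0.025, 0], [0, 0, 0]]
    - [100, [-0.078, -0.025, 0], [0, 0, 0]]

```text
time: 1.87
ee_pos: [0.6002, 0.2968, 0.2924]
eef_rot: [0.168, 0.986, 0.0, 0.0]
ft_force: [0.2, -0.7, -0.1]
width: 0.0867
```

```bash
cat > wp.py <<'E'
from h import *
import sys
st=read_state();c=camera("wrist");n=sys.argv[1]
cv2.imwrite(f"pics/{n}.png",c["pixels"][:,:,::-1])
import pickle;pickle.dump((st,c),open(f"{n}.pkl","wb"))
M=R.from_quat(st["eef_rot"]).as_matrix()
print("t",round(st["time"],2),"pos",st["ee_pos"].round(4),"toolx deg",np.degrees(np.arctan2(M[1,0],M[0,0])).round(2),"z",M[:,2].round(4),"w",round(st["width"],4),"F",st["ft_force"].round(1),"j",st["joint_positions"].round(2))
E
python3 wp.py w1
```

```text
t 1.87 pos [0.6002 0.2968 0.2924] toolx deg 160.64 z [ 1.e-04  4.e-04 -1.e+00] w 0.0867 F [ 0.2 -0.7 -0.1] j [-0.66  0.43  0.19  1.34 -0.08  1.38  0.76]
```

View pics/w1.png

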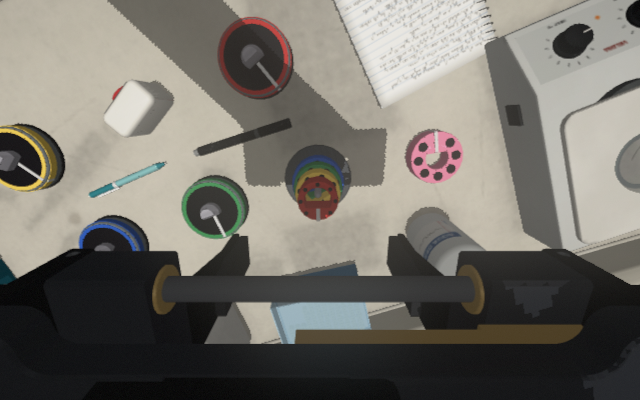

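```bash
python3 - <<'E'
import cv2
a=cv2.imread("pics/w1.png")
cv2.imwrite("pics/w1a.png",cv2.resize(a[140:230,270:370],(800,720)[:1]+(600,)if 0 else (660,594),interpolation=cv2.INTER_CUBIC))
cv2.imwrite("pics/w1b.png",cv2.resize(a[10:260,0:310],(744,600),interpolation=cv2.INTER_CUBIC))
E
```

```text
(no output)
```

View pics/w1a.png

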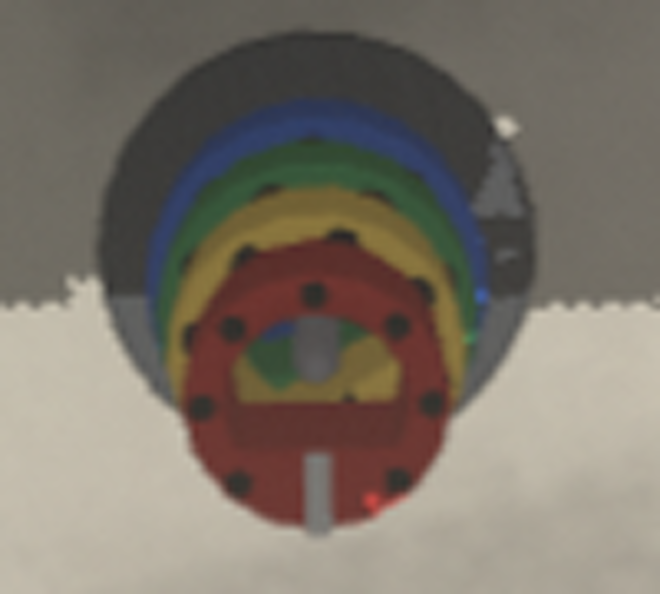

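View pics/w1b.png

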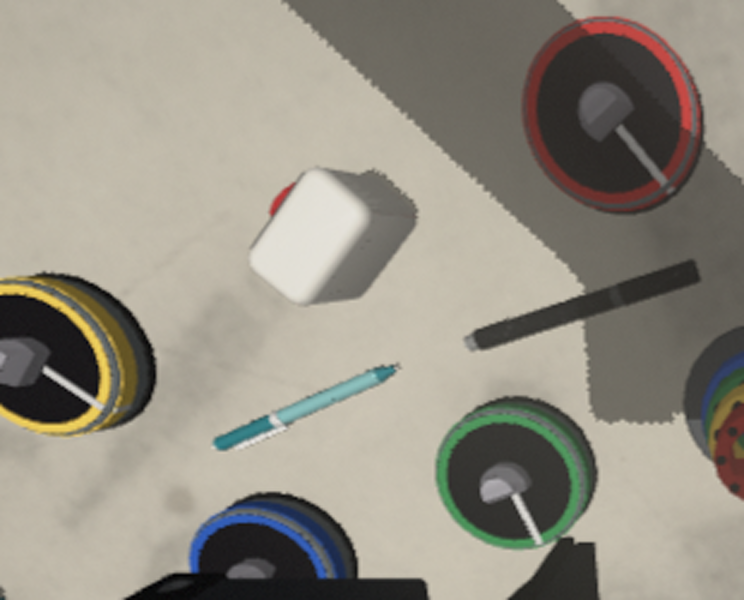

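```bash
cat > bases.py <<'E'
from h import *
import pickle,sys
def lines(c,st,box,z,s=8):
    x0,y0,x1,y1=box
    a=cv2.resize(c["pixels"][y0:y1,x0:x1],None,fx=s,fy=s,interpolation=cv2.INTER_CUBIC)
    h=cv2.cvtColor(a,cv2.COLOR_RGB2HSV)
    return a,h,lambda p:onz(c,(np.asarray(p,float)+.5)/s-.5+[x0,y0],z,st)
def base(name,c,st,box,z=.024,s=8,save=None):
    a,h,P=lines(c,st,box,z,s)
    rng={"red":[((0,120,40),(10,255,255)),((170,120,40),(180,255,255))],"yellow":[((18,120,60),(34,255,255))],"green":[((55,80,30),(90,255,255))],"blue":[((104,130,50),(125,255,255))]}[name]
    m=sum(cv2.inRange(h,np.array(l),np.array(u)) for l,u in rng)
    m=cv2.morphologyEx(m,cv2.MORPH_CLOSE,np.ones((4*s+1,4*s+1)))
    cs,hh=cv2.findContours(m,cv2.RETR_CCOMP,cv2.CHAIN_APPROX_NONE)
    inn=[x for x,q in zip(cs,hh[0]) if q[3]>=0]
    k=cv2.convexHull(max(inn,key=cv2.contourArea))
    kk=P(cv2.approxPolyDP(k,.5,True)[:,0]);
    full=max(inn,key=cv2.contourArea)[:,0];w=P(full)[:,:2].astype(np.float32)
    # circle fit in world plane (robust)
    from scipy.optimize import least_squares
    f=least_squares(lambda q:np.hypot(w[:,0]-q[0],w[:,1]-q[1])-q[2],[*w.mean(0),.035],loss="soft_l1",f_scale=.0007)
    ctr=f.x[:2]
    lm=cv2.inRange(h,np.array((0,0,95)),np.array((180,60,255)))
    yy,xx=np.nonzero(lm);p=P(np.c_[xx,yy])[:,:2]-ctr;d=np.hypot(*p.T)
    q=p[(d>.021)&(d<.034)]
    vx=cv2.fitLine((q*1000).astype(np.float32),cv2.DIST_HUBER,0,.01,.01).ravel()
    m0=q.mean(0);ang=np.degrees(np.arctan2(m0[1],m0[0]));a2=np.degrees(np.arctan2(vx[1],vx[0]))
    a2=a2+180*round((ang-a2)/180)
    print(name,"centre",ctr.round(4),"r",f.x[2].round(4),"ang centroid",ang.round(1),"linefit",round(a2,1),len(q))
    return ctr,ang,a2
if __name__=="__main__":
    st,c=pickle.load(open("w1.pkl","rb"))
    base("red",c,st,(212,10,300,105));base("green",c,st,(175,170,255,245))
    try: base("yellow",c,st,(0,115,70,200))
    except Exception as e: print(e)
    tc=camera("top")
    for n,b in {"red":(260,210,306,255),"yellow":(395,208,440,252),"green":(315,150,355,193),"blue":(380,150,418,192)}.items():
        try: base(n,tc,None,b)
        except Exception as e: print(n,e)
    z=lambda p:(np.array(p)+.5)/6.6-.5+[270,140]
    pc=z((316,405));
    for h in (.11,): print("red carrier",onz(c,[pc],h,st).round(4), [np.degrees(np.arctan2(*(onz(c,[z(e)],h,st)-onz(c,[pc],h,st))[0,1::-1])).round(1) for e in ((318,460),(317,528))])
    o1,d1=raycam(c,[pc],st)
    a,h,P=lines(tc,None,(258,145,295,190),.11,16);cv2.imwrite("pics/ts.png",a[:,:,::-1])
    # stack well line width / height ring
E
python3 bases.py
```

```text
Traceback (most recent call last):
  File "bases.py", line 32, in <module>
    base("red",c,st,(212,10,300,105));base("green",c,st,(175,170,255,245))
    ~~~~^^^^^^^^^^^^^^^^^^^^^^^^^^^^^
  File "bases.py", line 15, in base
    k=cv2.convexHull(max(inn,key=cv2.contourArea))
                     ~~~^^^^^^^^^^^^^^^^^^^^^^^^^
ValueError: max() iterable argument is empty
```

```bash
python3 - <<'E'
s=open("bases.py").read()
a=s.index("    rng=");b=s.index("    # circle fit")
s=s[:a]+'''    m=((h[...,2]<75)&((h[...,1]<90)|(h[...,2]<35))).astype(np.uint8)
    m=cv2.morphologyEx(m,cv2.MORPH_OPEN,np.ones((s+1,s+1)))
    cs,_=cv2.findContours(m,cv2.RETR_EXTERNAL,cv2.CHAIN_APPROX_NONE)
    mid=(a.shape[1]/2,a.shape[0]/2)
    k=cv2.convexHull(max(cs,key=cv2.contourArea))
    g=np.zeros_like(m);cv2.fillPoly(g,[k],1)
    full=cv2.findContours(g,0,cv2.CHAIN_APPROX_NONE)[0][0][:,0];w=P(full)[:,:2].astype(np.float64)
    e=full[(full.min(1)>3)&(full[:,0]<a.shape[1]-4)&(full[:,1]<a.shape[0]-4)];w=P(e)[:,:2]
    dbg=a.copy();cv2.drawContours(dbg,[k],-1,(255,0,255),1);cv2.imwrite(f"pics/dbg_{name}_{'w' if st else 't'}.png",dbg[:,:,::-1])
'''+s[b:]
open("bases.py","w").write(s)
E
python3 bases.py; python3 -c "
import cv2,numpy as np
I=[cv2.resize(cv2.imread(f'pics/dbg_{n}.png'),(190,190)) for n in ('red_w','green_w','yellow_w','red_t','yellow_t','green_t','blue_t')]+[cv2.resize(cv2.imread('pics/ts.png'),(190,190))]
cv2.imwrite('pics/m.png',np.vstack([np.hstack(I[:4]),np.hstack(I[4:])]))"
```

```text
red centre [0.4422 0.2749] r 0.034 ang centroid 20.8 linefit 20.4 2400
green centre [0.5938 0.1493] r 0.0339 ang centroid 0.9 linefit 1.4 2384
yellow centre [ 0.4488 -0.0574] r 0.0333 ang centroid 23.9 linefit 58.6 2843
red max() iterable argument is empty
yellow centre [ 0.4494 -0.057 ] r 0.0312 ang centroid 29.5 linefit 29.5 893
green centre [0.5952 0.1477] r 0.0315 ang centroid 98.3 linefit 152.6 3314
blue centre [ 0.5987 -0.0125] r 0.0318 ang centroid 32.9 linefit 34.3 853
red carrier [[0.6028 0.2962 0.11  ]] [np.float64(-17.4), np.float64(-19.0)][ WARN:0@0.039] global loadsave.cpp:275 findDecoder imread_('pics/dbg_red_t.png'): can't open/read file: check file path/integrity
Traceback (most recent call last):
cv2.error: OpenCV(4.12.0) /io/opencv/modules/imgproc/src/resize.cpp:4208: error: (-215:Assertion failed) !ssize.empty() in function 'resize'
```

View pics/ts.png

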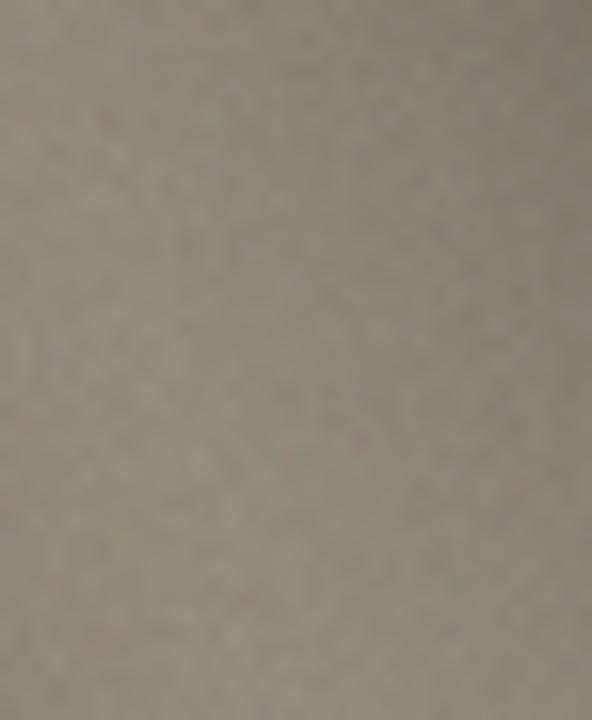

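```bash
python3 - <<'E'
import cv2
a=cv2.imread("pics/top0.png")[145:190,255:300]
cv2.imwrite("pics/ts.png",cv2.resize(a,(585,585),interpolation=cv2.INTER_CUBIC))
E
```

```text
(no output)
```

View pics/ts.png

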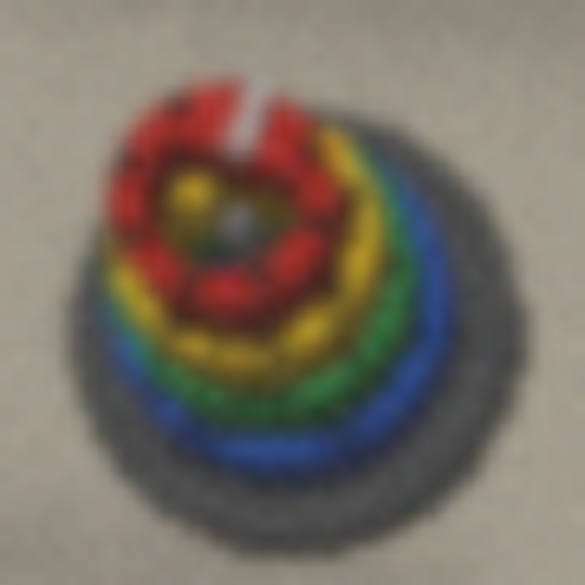

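```bash
python3 - <<'E'
from h import *;import pickle
st,c=pickle.load(open("w1.pkl","rb"));tc=camera("top")
pc=(np.array((316,405))+.5)/6.6-.5+[270,140]
o1,d1=raycam(c,[pc],st);o2,d2=raycam(tc,[[271.8,159.5]]);print(tri(o1,d1[0],o2,d2[0]))
# stand centre from wrist: ellipse in zoom x 98..537, y 30..~430 (z=.01)
z=lambda p:(np.array(p)+.5)/6.6-.5+[270,140]
print(onz(c,[z((98,245)),z((537,245)),z((317,30))],.01,st).round(4))
print(onz(tc,[[271.8,159.5]],.11), onz(tc,[(np.array((300,330))+.5)/13-.5+[255,145]],.01))
# base red via both views
for uv,w in (((283.2,231.8),None),):
    pass
E
```

```text
(array([0.60336517, 0.29598632, 0.10827171]), np.float64(0.00017600628920476404))
[[0.5855 0.2553 0.01  ]
 [0.615  0.3392 0.01  ]
 [0.5597 0.3114 0.01  ]]
[[0.60299695 0.29574183 0.11      ]] [[0.60210831 0.29489867 0.01      ]]
```

```bash
cat > go.py <<'E'
from h import *
import sys
x,y,z=map(float,sys.argv[1:4]);st=read_state();M=R.from_quat(st["eef_rot"]).as_matrix()
yaw=float(sys.argv[4]) if len(sys.argv)>4 else np.degrees(np.arctan2(M[1,0],M[0,0]))
T=R.from_euler("z",yaw,degrees=True).as_matrix()@np.diag([1,-1,-1])
print("t",round(st["time"],2),"pos",st["ee_pos"].round(4),"yaw",np.degrees(np.arctan2(M[1,0],M[0,0])).round(2),"shift",(M.T@(np.array([x,y,z])-st["ee_pos"])).round(4),"turn",R.from_matrix(M.T@T).as_rotvec().round(4),"w",round(st["width"],4),"F",st["ft_force"].round(1),"j",st["joint_positions"].round(2))
E
python3 go.py .603 .296 .158
```

```text
t 2.02 pos [0.6005 0.2964 0.2923] yaw 160.6 shift [-0.0025  0.0005  0.1343] turn [ 0.0001 -0.     -0.    ] w 0.0869 F [-0.2  0.8  0.1] j [-0.66  0.43  0.19  1.34 -0.08  1.38  0.76]
```

arm_command:
  commands:
    - [100, [-0.0025, 0.0005, 0.03], [0, 0, 0]]
    - [100, [-0.0025, 0.0005, 0.06], [0, 0, 0]]
    - [100, [-0.0025, 0.0005, 0.09], [0, 0, 0]]
    - [100, [-0.0025, 0.0005, 0.115], [0, 0, 0]]
    - [100, [-0.0025, 0.0005, 0.128], [0, 0, 0]]
    - [100, [-0.0025, 0.0005, 0.134], [0, 0, 0]]
    - [100, [-0.0025, 0.0005, 0.134], [0, 0, 0]]
    - [40, [-0.0025, 0.0005, 0.134], [0, 0, 0]]
    - [0, [-0.0025, 0.0005, 0.134], [0, 0, 0]]
    - [0, [-0.0025, 0.0005, 0.134], [0, 0, 0]]
  squeeze: 15

```text
time: 2.85
ee_pos: [0.6038, 0.2962, 0.16]
eef_rot: [0.169, 0.986, 0.001, 0.001]
ft_force: [0.0, 0.1, -0.4]
width: 0.0743
```

arm_command:
  commands:
    - [0, [0, 0, 0.001], [0, 0, 0]]
    - [0, [0, 0, 0.001], [0, 0, 0]]
    - [0, [0, 0, 0.001], [0, 0, 0]]
    - [0, [0, 0, 0.001], [0, 0, 0]]
    - [0, [0, 0, 0.001], [0, 0, 0]]
    - [0, [0, 0, 0.001], [0, 0, 0]]
    - [0, [0, 0, 0.001], [0, 0, 0]]
    - [0, [0, 0, 0.001], [0, 0, 0]]
    - [0, [0, 0, 0.001], [0, 0, 0]]
    - [0, [0, 0, 0.001], [0, 0, 0]]

```text
time: 3.68
ee_pos: [0.6031, 0.2959, 0.1573]
eef_rot: [0.169, 0.986, 0.0, 0.0]
ft_force: [-0.4, -0.4, 1.7]
width: 0.0423
```

```bash
python3 go.py .4422 .2749 .20 199.7
```

```text
t 3.68 pos [0.6031 0.2959 0.1573] yaw 160.59 shift [ 0.1448 -0.0733 -0.0427] turn [ 1.000e-04  1.000e-04 -6.826e-01] w 0.0423 F [-0.4 -0.4  1.7] j [-0.65  0.53  0.17  1.49 -0.09  1.13  0.77]
```

arm_command:
  commands:
    - [0, [0, 0, -0.02], [0, 0, 0]]
    - [0, [0, 0, -0.045], [0, 0, 0]]
    - [0, [0.02, -0.01, -0.045], [0, 0, -0.09]]
    - [0, [0.046, -0.023, -0.045], [0, 0, -0.2]]
    - [0, [0.072, -0.036, -0.045], [0, 0, -0.31]]
    - [0, [0.098, -0.049, -0.045], [0, 0, -0.42]]
    - [0, [0.12, -0.061, -0.045], [0, 0, -0.53]]
    - [0, [0.138, -0.07, -0.045], [0, 0, -0.63]]
    - [0, [0.1448, -0.0733, -0.03], [0, 0, -0.683]]
    - [0, [0.1448, -0.0733, -0.01], [0, 0, -0.683]]

```text
time: 4.52
ee_pos: [0.4413, 0.2756, 0.1686]
eef_rot: [-0.174, 0.985, 0.001, 0.001]
ft_force: [0.3, 1.1, 0.2]
width: 0.042
```

```bash
python3 go.py .4422 .2749 .108 199.7;python3 wp.py w2
```

```text
t 4.52 pos [0.4413 0.2756 0.1686] yaw -159.98 shift [-0.0004 -0.001   0.0606] turn [0.0015 0.0032 0.0055] w 0.042 F [0.3 1.1 0.2] j [-0.68  0.21  0.03  1.89 -0.01  1.04  1.28]
t 4.52 pos [0.4413 0.2756 0.1686] toolx deg -159.98 z [ 0.0025  0.0025 -1.    ] w 0.042 F [0.3 1.1 0.2] j [-0.68  0.21  0.03  1.89 -0.01  1.04  1.28]
```

View pics/w2.png

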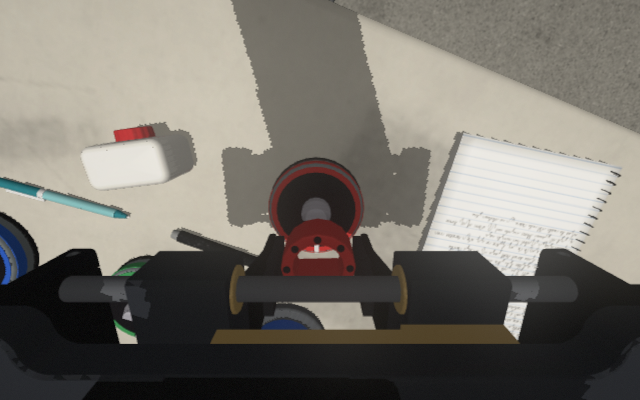

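```bash
python3 - <<'E'
import cv2
a=cv2.imread("pics/w2.png")
cv2.imwrite("pics/w2a.png",cv2.resize(a[150:290,240:400],(800,700)[:1]+(600,) if 0 else (680,595),interpolation=cv2.INTER_CUBIC))
E
```

```text
(no output)
```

View pics/w2a.png

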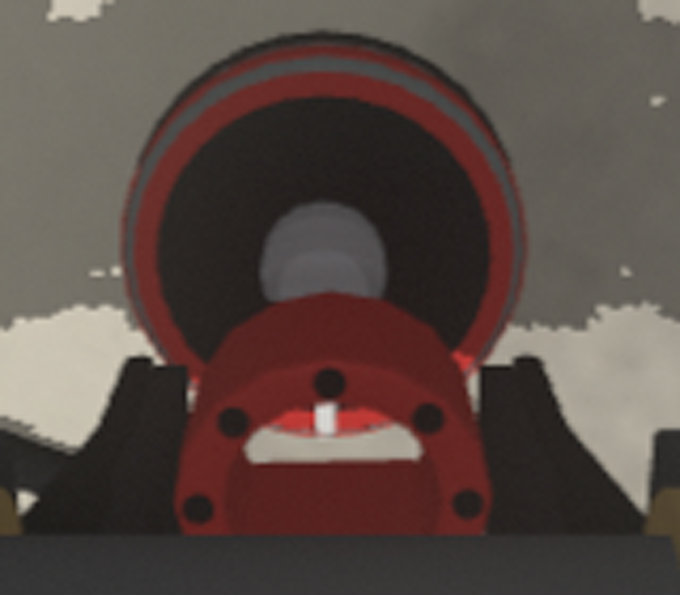

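arm_command:
  commands:
    - [0, [0, -0.001, 0.02], [0, 0, 0]]
    - [0, [0, -0.001, 0.035], [0, 0, 0]]
    - [0, [0, -0.001, 0.045], [0, 0, 0]]
    - [0, [0, -0.001, 0.05], [0, 0, 0]]
    - [0, [0, -0.001, 0.054], [0, 0, 0]]
    - [0, [0, -0.001, 0.058], [0, 0, 0]]
    - [0, [0, -0.001, 0.062], [0, 0, 0]]
    - [0, [0, -0.001, 0.066], [0, 0, 0]]
    - [0, [0, -0.001, 0.068], [0, 0, 0]]
    - [0, [0, -0.001, 0.068], [0, 0, 0]]

```text
time: 5.4
ee_pos: [0.4424, 0.2739, 0.099]
eef_rot: [-0.171, 0.985, -0.0, -0.0]
ft_force: [-0.5, -1.2, 0.5]
width: 0.0421
```

```bash
python3 go.py .4422 .2749 .0963 199.7
```

```text
t 5.4 pos [0.4424 0.2739 0.099 ] yaw -160.27 shift [-0.0002  0.001   0.0027] turn [-0.     -0.0004  0.0005] w 0.0421 F [-0.5 -1.2  0.5] j [-0.67  0.3   0.03  1.94 -0.01  0.9   1.28]
```

arm_command:
  commands:
    - [0, [0, 0, 0.002], [0, 0, 0]]
    - [0, [0, 0, 0.002], [0, 0, 0]]
    - [100, [0, 0, 0.002], [0, 0, 0]]
    - [100, [0, 0, 0.002], [0, 0, 0]]
    - [100, [0, 0, 0.002], [0, 0, 0]]
    - [100, [0, 0, 0.002], [0, 0, 0]]
    - [100, [0, 0, 0.002], [0, 0, 0]]
    - [100, [0, 0, -0.02], [0, 0, 0]]
    - [100, [0, 0, -0.06], [0, 0, 0]]
    - [100, [0, 0, -0.1], [0, 0, 0]]

```text
time: 6.23
ee_pos: [0.4417, 0.2733, 0.1996]
eef_rot: [-0.171, 0.985, -0.001, -0.001]
ft_force: [2.1, 1.4, 0.7]
width: 0.0842
```

```bash
python3 wp.py w3; python3 go.py .602 .295 .265 160.6
```

```text
t 6.23 pos [0.4417 0.2733 0.1996] toolx deg -160.28 z [-0.0025 -0.0018 -1.    ] w 0.0842 F [2.1 1.4 0.7] j [-0.68  0.18  0.04  1.86 -0.01  1.11  1.28]
t 6.28 pos [0.4448 0.2754 0.2086] yaw -160.3 shift [-0.1551 -0.0344 -0.0552] turn [0.0056 0.0074 0.6824] w 0.0848 F [4.2 2.6 8.2] j [-0.68  0.17  0.04  1.85 -0.01  1.12  1.28]
```

View pics/w3.png

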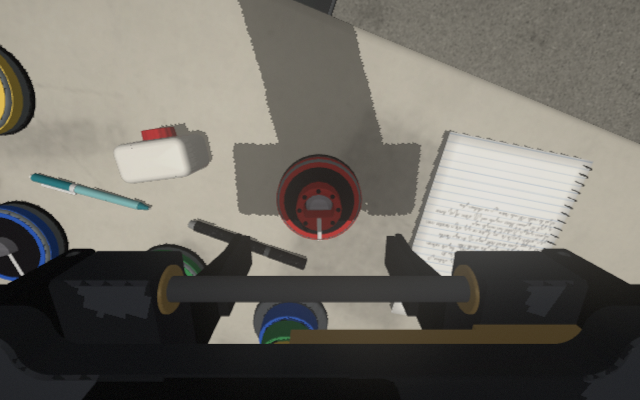

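arm_command:
  commands:
    - [100, [-0.02, -0.004, -0.02], [0, 0, 0.09]]
    - [100, [-0.045, -0.01, -0.04], [0, 0, 0.2]]
    - [100, [-0.075, -0.016, -0.055], [0, 0, 0.31]]
    - [100, [-0.105, -0.023, -0.06], [0, 0, 0.42]]
    - [100, [-0.135, -0.03, -0.06], [0, 0, 0.53]]
    - [100, [-0.155, -0.0344, -0.06], [0, 0, 0.64]]
    - [100, [-0.157, -0.0344, -0.06], [0, 0, 0.682]]
    - [100, [-0.157, -0.0344, -0.06], [0, 0, 0.682]]
    - [100, [-0.157, -0.0344, -0.06], [0, 0, 0.682]]
    - [100, [-0.157, -0.0344, -0.06], [0, 0, 0.682]]

```text
time: 7.12
ee_pos: [0.6013, 0.2947, 0.2593]
eef_rot: [0.167, 0.986, 0.0, -0.0]
ft_force: [0.2, -0.2, -0.4]
width: 0.0872
```

```bash
cat > zoom.py <<'E'
import cv2,sys
n,x0,y0,x1,y1=sys.argv[1],*map(int,sys.argv[2:6]);s=float(sys.argv[6])
a=cv2.imread(f"pics/{n}.png")[y0:y1,x0:x1];cv2.imwrite(f"pics/{n}z.png",cv2.resize(a,None,fx=s,fy=s,interpolation=cv2.INTER_CUBIC))
E
python3 wp.py w4; python3 zoom.py w4 260 140 380 240 6
```

```text
t 7.12 pos [0.6013 0.2947 0.2593] toolx deg 160.78 z [-3.e-04  2.e-04 -1.e+00] w 0.0872 F [ 0.2 -0.2 -0.4] j [-0.65  0.45  0.18  1.38 -0.08  1.32  0.76]
```

View pics/w4.png

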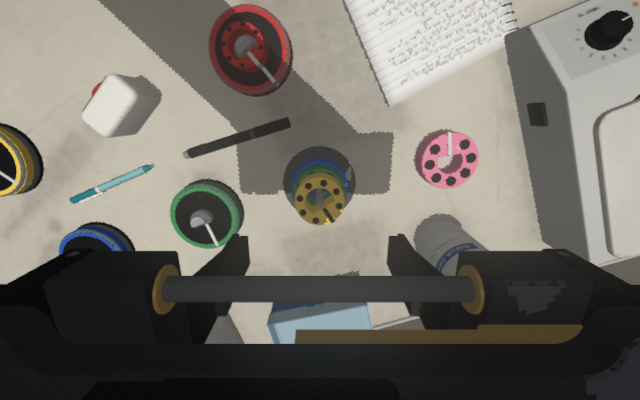

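View pics/w4z.png

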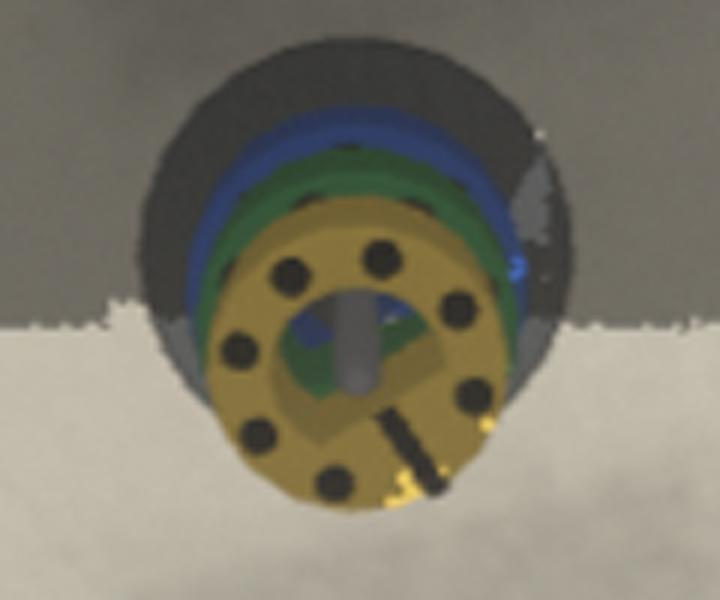

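```bash
cat > car.py <<'E'
from h import *
import pickle,sys,json
# n x0 y0 s z  centre  p1 p2
n,x0,y0,s,z=sys.argv[1],*map(float,sys.argv[2:6]);pts=np.array(json.loads(sys.argv[6]))
st,c=pickle.load(open(n+".pkl","rb"));P=onz(c,(pts+.5)/s-.5+[x0,y0],z,st)
print("centre",P[0].round(4),"ang to pts",[np.degrees(np.arctan2(*(q-P[0])[1::-1])).round(1) for q in P[1:]],"p1->p2",np.degrees(np.arctan2(*(P[2]-P[1])[1::-1])).round(1))
E
python3 car.py w4 260 140 6 .085 "[[358,372.7],[385,413],[437,488]]"
python3 - <<'E'
import sys;sys.path.insert(0,'.')
from bases import *
st,c=pickle.load(open("w4.pkl","rb"))
base("green",c,st,(165,175,250,250));base("yellow",c,st,(0,118,50,205))
E
```

```text
centre [0.6028 0.2963 0.085 ] ang to pts [np.float64(13.4), np.float64(14.0)] p1->p2 14.3
green centre [0.5938 0.1493] r 0.034 ang centroid 0.6 linefit -0.2 2653
yellow centre [ 0.4585 -0.0145] r 0.0265 ang centroid 73.6 linefit 158.2 34760
```

```bash
python3 go.py .6028 .2963 .1325
```

```text
t 7.17 pos [0.6013 0.2947 0.2595] yaw 160.76 shift [-0.0009  0.0019  0.127 ] turn [ 0.0004 -0.0002 -0.    ] w 0.0872 F [-0.6  0.2 -0. ] j [-0.65  0.45  0.18  1.38 -0.08  1.32  0.76]
```

arm_command:
  commands:
    - [80, [-0.001, 0.002, 0.03], [0, 0, 0]]
    - [80, [-0.001, 0.002, 0.06], [0, 0, 0]]
    - [80, [-0.001, 0.002, 0.09], [0, 0, 0]]
    - [80, [-0.001, 0.002, 0.112], [0, 0, 0]]
    - [80, [-0.001, 0.002, 0.122], [0, 0, 0]]
    - [80, [-0.001, 0.002, 0.127], [0, 0, 0]]
    - [40, [-0.001, 0.002, 0.127], [0, 0, 0]]
    - [0, [-0.001, 0.002, 0.127], [0, 0, 0]]
    - [0, [-0.001, 0.002, 0.127], [0, 0, 0]]
    - [0, [-0.001, 0.002, 0.127], [0, 0, 0]]

```text
time: 8.0
ee_pos: [0.6042, 0.2964, 0.1339]
eef_rot: [0.168, 0.986, 0.001, 0.001]
ft_force: [-0.5, 0.2, 2.2]
width: 0.0506
```

arm_command:
  commands:
    - [0, [0, 0, 0], [0, 0, 0]]
    - [0, [0, 0, 0], [0, 0, 0]]
    - [0, [0, 0, 0], [0, 0, 0]]
    - [0, [0, 0, 0], [0, 0, 0]]
    - [0, [0, 0, 0], [0, 0, 0]]
    - [0, [0, 0, 0], [0, 0, 0]]
    - [0, [0, 0, 0], [0, 0, 0]]
    - [0, [0, 0, -0.01], [0, 0, 0]]
    - [0, [0, 0, -0.03], [0, 0, 0]]
    - [0, [0, 0, -0.06], [0, 0, 0]]

```text
time: 8.83
ee_pos: [0.6023, 0.2956, 0.1909]
eef_rot: [0.168, 0.986, -0.001, -0.002]
ft_force: [0.2, -0.5, -1.1]
width: 0.0502
```

```bash
python3 wp.py w5;python3 go.py .449 -.057 .16 175.8; python3 zoom.py w5 210 150 430 300 3.5
```

```text
t 8.83 pos [0.6023 0.2956 0.1909] toolx deg 160.65 z [-0.004  -0.0023 -1.    ] w 0.0502 F [ 0.2 -0.5 -1.1] j [-0.65  0.5   0.17  1.45 -0.09  1.2   0.77]
t 8.88 pos [0.605  0.2968 0.1996] yaw 160.64 shift [ 0.0301 -0.3857  0.0377] turn [ 0.0042  0.0045 -0.2647] w 0.0499 F [3.1 1.1 5.7] j [-0.65  0.49  0.17  1.45 -0.09  1.2   0.77]
```

View pics/w5z.png

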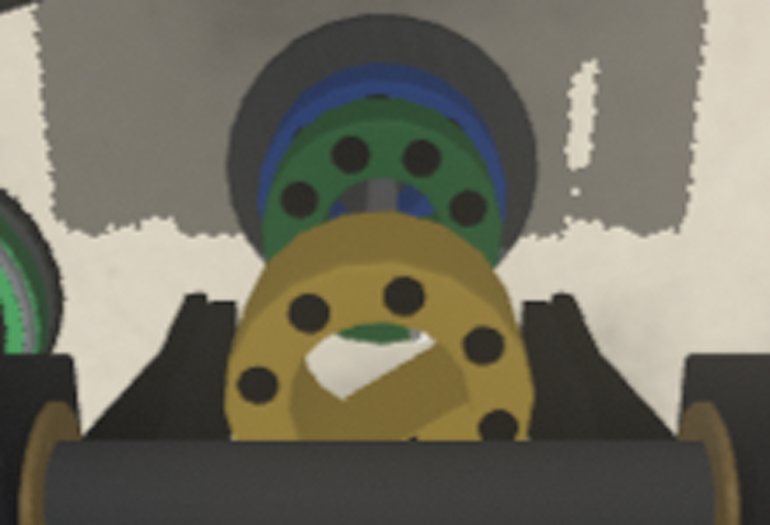

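arm_command:
  commands:
    - [0, [0.002, -0.025, 0], [0, 0, -0.02]]
    - [0, [0.004, -0.06, 0], [0, 0, -0.05]]
    - [0, [0.007, -0.1, 0], [0, 0, -0.08]]
    - [0, [0.01, -0.14, 0], [0, 0, -0.11]]
    - [0, [0.013, -0.18, 0], [0, 0, -0.14]]
    - [0, [0.016, -0.22, 0], [0, 0, -0.17]]
    - [0, [0.019, -0.26, 0], [0, 0, -0.2]]
    - [0, [0.022, -0.3, 0], [0, 0, -0.23]]
    - [0, [0.025, -0.34, 0], [0, 0, -0.25]]
    - [0, [0.028, -0.37, 0], [0, 0, -0.265]]

```text
time: 9.72
ee_pos: [0.4531, -0.0467, 0.1929]
eef_rot: [0.037, 0.999, 0.0, 0.0]
ft_force: [1.2, -1.0, -0.5]
width: 0.0502
```

arm_command:
  commands:
    - [0, [-0.003, -0.015, 0.01], [0, 0, 0]]
    - [0, [-0.003, -0.015, 0.02], [0, 0, 0]]
    - [0, [-0.003, -0.015, 0.03], [0, 0, 0]]
    - [0, [-0.003, -0.015, 0.03], [0, 0, 0]]
    - [0, [-0.003, -0.015, 0.03], [0, 0, 0]]
    - [0, [-0.003, -0.015, 0.03], [0, 0, 0]]
    - [0, [-0.003, -0.015, 0.03], [0, 0, 0]]
    - [0, [-0.003, -0.015, 0.03], [0, 0, 0]]
    - [0, [-0.003, -0.015, 0.03], [0, 0, 0]]
    - [0, [-0.003, -0.015, 0.03], [0, 0, 0]]

```text
time: 10.55
ee_pos: [0.4565, -0.0588, 0.1624]
eef_rot: [0.036, 0.999, 0.0, 0.0]
ft_force: [-0.8, 0.5, -1.3]
width: 0.0499
```

```bash
python3 wp.py w6;python3 go.py .449 -.057 .16 175.8; python3 zoom.py w6 220 120 420 290 3.5
```

```text
t 10.55 pos [ 0.4565 -0.0588  0.1624] toolx deg 175.84 z [ 3.e-04  1.e-04 -1.e+00] w 0.0499 F [-0.8  0.5 -1.3] j [-0.28  0.09  0.33  2.05 -0.03  1.01  1.56]
t 10.6 pos [ 0.4565 -0.0588  0.1624] yaw 175.83 shift [0.0076 0.0013 0.0024] turn [0.0002 0.0003 0.0006] w 0.0505 F [-0.9  0.1 -0.1] j [-0.28  0.09  0.33  2.05 -0.03  1.01  1.56]
```

View pics/w6z.png

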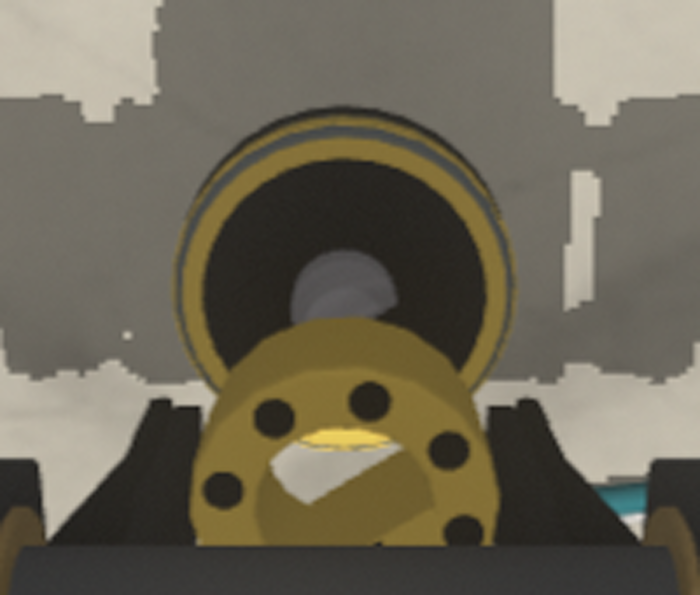

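```bash
python3 car.py w1 0 10 2.4 .024 "[[20,360],[45,370],[100,405]]"; python3 - <<'E'
from h import *;import pickle
from scipy.optimize import least_squares
st,c=pickle.load(open("w6.pkl","rb"))
s=8;x0,y0=265,120
a=cv2.resize(c["pixels"][y0:205,x0:370],None,fx=s,fy=s,interpolation=cv2.INTER_CUBIC)
v=cv2.cvtColor(a,cv2.COLOR_RGB2HSV)[...,2];m=(v<60).astype(np.uint8)
m=cv2.morphologyEx(m,cv2.MORPH_OPEN,np.ones((9,9)))
k=cv2.convexHull(max(cv2.findContours(m,0,1)[0],key=cv2.contourArea));g=np.zeros_like(m);cv2.fillPoly(g,[k],1)
e=cv2.findContours(g,0,cv2.CHAIN_APPROX_NONE)[0][0][:,0];e=e[e[:,1]<(200-y0)*s]
w=onz(c,(e+.5)/s-.5+[x0,y0],.024,st)[:,:2]
f=least_squares(lambda q:np.hypot(*(w-q[:2]).T)-.034,[.45,-.057],loss="soft_l1",f_scale=.0005);print(f.x,np.abs(f.fun).mean())
E
```

```text
centre [ 0.4467 -0.0635  0.024 ] ang to pts [np.float64(45.9), np.float64(36.0)] p1->p2 31.9
[ 0.44936907 -0.0574077 ] 6.584752673920162e-05
```

```bash
python3 - <<'E'
from h import *;import pickle
st,c=pickle.load(open("w1.pkl","rb"))
P=onz(c,(np.array([[45,370],[100,405.]])+.5)/2.4-.5+[0,10],.024,st)[:,:2]-[.4494,-.0574]
print(P,np.degrees(np.arctan2(P[:,1],P[:,0])))
im=cv2.imread("pics/top0.png")[210:250,395:440];cv2.imwrite("pics/ty.png",cv2.resize(im,None,fx=14,fy=14,interpolation=cv2.INTER_CUBIC))
im=cv2.imread("pics/top0.png")[150:195,375:420];cv2.imwrite("pics/tb.png",cv2.resize(im,None,fx=13,fy=13,interpolation=cv2.INTER_CUBIC))
E
python3 go.py .4494 -.0574 .0997 177
```

```text
[[0.00610042 0.00298801]
 [0.03179393 0.01896854]] [26.09579736 30.82068054]
t 10.6 pos [ 0.4565 -0.0588  0.1624] yaw 175.83 shift [0.0072 0.0009 0.0627] turn [ 0.0002  0.0003 -0.0204] w 0.0505 F [-0.9  0.1 -0.1] j [-0.28  0.09  0.33  2.05 -0.03  1.01  1.56]
```

View pics/ty.png

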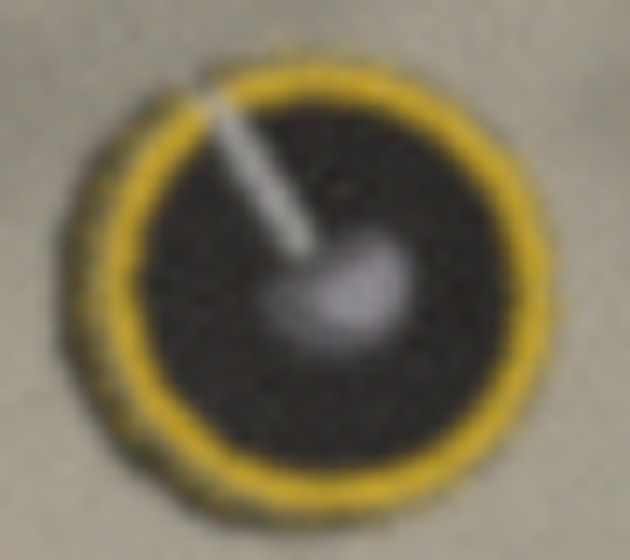

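View pics/tb.png

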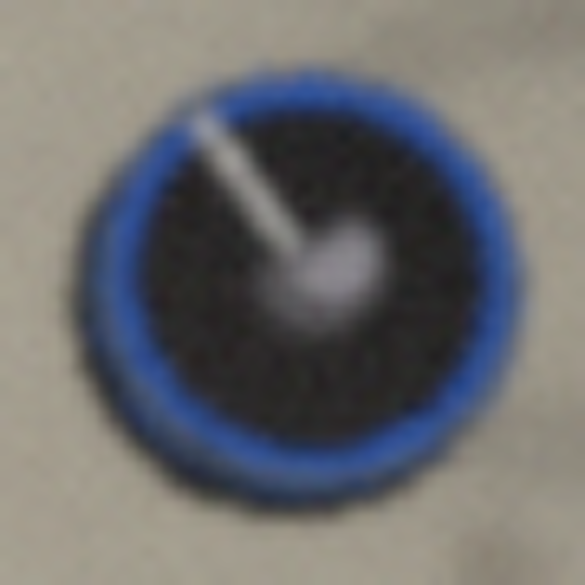

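arm_command:
  commands:
    - [0, [0.0072, 0.001, 0.005], [0, 0, -0.02]]
    - [0, [0.0072, 0.001, 0.015], [0, 0, -0.02]]
    - [0, [0.0072, 0.001, 0.03], [0, 0, -0.02]]
    - [0, [0.0072, 0.001, 0.04], [0, 0, -0.02]]
    - [0, [0.0072, 0.001, 0.046], [0, 0, -0.02]]
    - [0, [0.0072, 0.001, 0.051], [0, 0, -0.02]]
    - [0, [0.0072, 0.001, 0.055], [0, 0, -0.02]]
    - [0, [0.0072, 0.001, 0.059], [0, 0, -0.02]]
    - [0, [0.0072, 0.001, 0.062], [0, 0, -0.02]]
    - [0, [0.0072, 0.001, 0.062], [0, 0, -0.02]]

```text
time: 11.43
ee_pos: [0.4492, -0.0574, 0.0999]
eef_rot: [0.026, 1.0, 0.0, -0.0]
ft_force: [0.6, -0.1, 0.3]
width: 0.0503
```

```bash
python3 go.py .4494 -.0574 .0965 177
```

```text
t 11.43 pos [ 0.4492 -0.0574  0.0999] yaw 176.98 shift [-0.0002 -0.      0.0034] turn [ 0.     -0.0004 -0.0004] w 0.0503 F [ 0.6 -0.1  0.3] j [-0.27  0.17  0.32  2.12 -0.07  0.86  1.61]
```

arm_command:
  commands:
    - [0, [0, 0, 0.0025], [0, 0, 0]]
    - [0, [0, 0, 0.0025], [0, 0, 0]]
    - [100, [0, 0, 0.0025], [0, 0, 0]]
    - [100, [0, 0, 0.0025], [0, 0, 0]]
    - [100, [0, 0, 0.0025], [0, 0, 0]]
    - [100, [0, 0, 0.0025], [0, 0, 0]]
    - [100, [0, 0, 0.0025], [0, 0, 0]]
    - [100, [0, 0, -0.02], [0, 0, 0]]
    - [100, [0, 0, -0.06], [0, 0, 0]]
    - [100, [0, 0, -0.1], [0, 0, 0]]

```text
time: 12.27
ee_pos: [0.4482, -0.0575, 0.2007]
eef_rot: [0.027, 1.0, -0.0, -0.001]
ft_force: [2.0, 0.4, 1.0]
width: 0.0861
```

```bash
python3 wp.py w7; python3 zoom.py w7 220 120 420 290 3.5; python3 go.py .602 .295 .24 160.7
```

```text
t 12.27 pos [ 0.4482 -0.0575  0.2007] toolx deg 176.96 z [-3.e-03 -6.e-04 -1.e+00] w 0.0861 F [2.  0.4 1. ] j [-0.29  0.02  0.33  2.03 -0.01  1.1   1.55]
t 12.32 pos [ 0.4518 -0.0579  0.2089] yaw 176.92 shift [-0.1312  0.3605 -0.0298] turn [0.0021 0.0079 0.283 ] w 0.0867 F [ 5.6 -1.3  8. ] j [-0.29  0.01  0.33  2.02 -0.    1.11  1.55]
```

View pics/w7z.png

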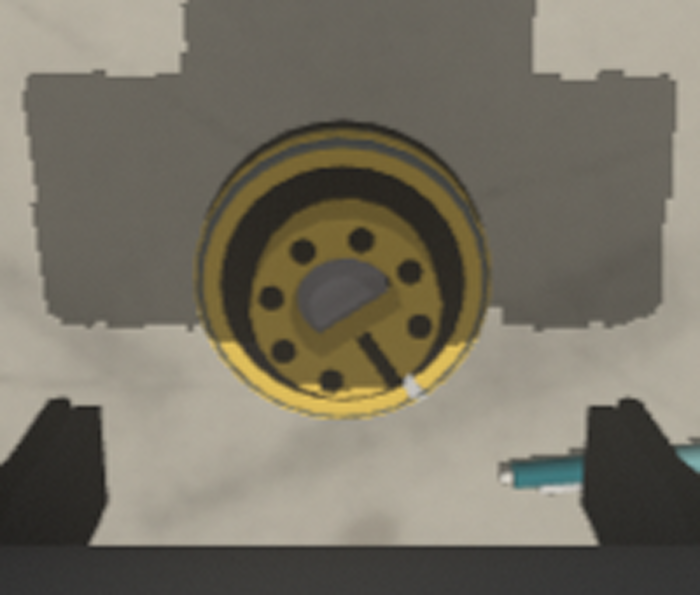

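arm_command:
  commands:
    - [100, [-0.009, 0.025, -0.02], [0, 0, 0.03]]
    - [100, [-0.02, 0.06, -0.04], [0, 0, 0.06]]
    - [100, [-0.035, 0.098, -0.04], [0, 0, 0.09]]
    - [100, [-0.05, 0.135, -0.04], [0, 0, 0.12]]
    - [100, [-0.064, 0.172, -0.04], [0, 0, 0.15]]
    - [100, [-0.078, 0.21, -0.04], [0, 0, 0.18]]
    - [100, [-0.092, 0.247, -0.04], [0, 0, 0.21]]
    - [100, [-0.106, 0.284, -0.04], [0, 0, 0.24]]
    - [100, [-0.12, 0.321, -0.04], [0, 0, 0.27]]
    - [100, [-0.13, 0.35, -0.04], [0, 0, 0.283]]

```text
time: 13.15
ee_pos: [0.5979, 0.2886, 0.2397]
eef_rot: [0.167, 0.986, 0.0, -0.0]
ft_force: [0.5, 0.5, -0.8]
width: 0.0871
```

arm_command:
  commands:
    - [100, [-0.001, 0.01, 0], [0, 0, 0]]
    - [100, [-0.001, 0.01, 0], [0, 0, 0]]
    - [100, [-0.001, 0.01, 0], [0, 0, 0]]
    - [100, [-0.001, 0.01, 0], [0, 0, 0]]
    - [100, [-0.001, 0.01, 0], [0, 0, 0]]
    - [100, [-0.001, 0.01, 0], [0, 0, 0]]
    - [100, [-0.001, 0.01, 0], [0, 0, 0]]
    - [100, [-0.001, 0.01, 0], [0, 0, 0]]
    - [100, [-0.001, 0.01, 0], [0, 0, 0]]
    - [100, [-0.001, 0.01, 0], [0, 0, 0]]

```text
time: 13.98
ee_pos: [0.6018, 0.2943, 0.2403]
eef_rot: [0.167, 0.986, 0.0, 0.0]
ft_force: [-0.3, -0.3, -0.1]
width: 0.087
```

```bash
python3 wp.py w8; python3 zoom.py w8 260 140 380 240 6
```

```text
t 13.98 pos [0.6018 0.2943 0.2403] toolx deg 160.75 z [ 1.e-04  2.e-04 -1.e+00] w 0.087 F [-0.3 -0.3 -0.1] j [-0.62  0.46  0.14  1.41 -0.06  1.28  0.76]
```

View pics/w8z.png

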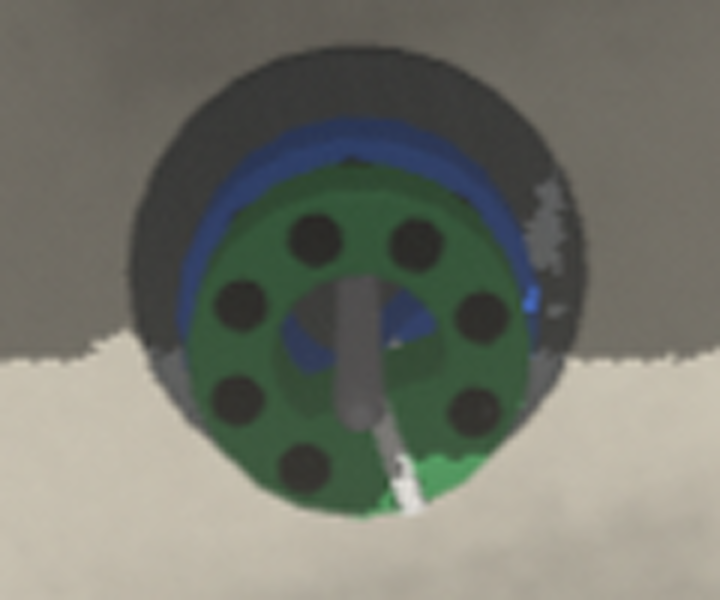

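View pics/w8.png

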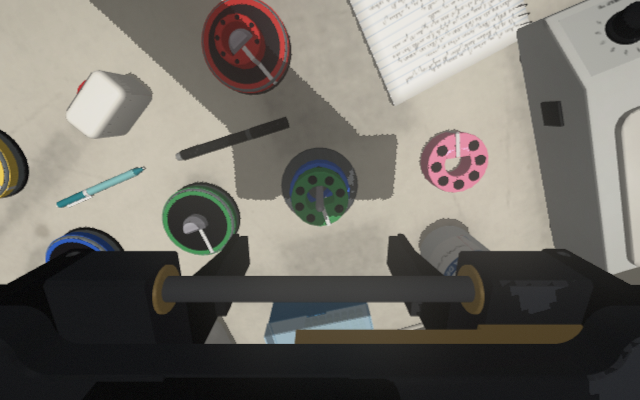

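```bash
python3 car.py w8 260 140 6 .06 "[[359,358.5],[378,405],[412,508]]"; python3 - <<'E'
from bases import *
st,c=pickle.load(open("w8.pkl","rb"))
base("green",c,st,(155,175,242,258))
E
python3 go.py .6028 .2963 .1085
```

```text
centre [0.6028 0.2962 0.06  ] ang to pts [np.float64(2.1), np.float64(-0.5)] p1->p2 -1.7
green centre [0.5938 0.1493] r 0.034 ang centroid 0.6 linefit -0.5 2806
t 14.03 pos [0.6018 0.2943 0.2403] yaw 160.76 shift [-0.0003  0.0022  0.1318] turn [0.0001 0.     0.    ] w 0.087 F [-0.1 -0.5  0.8] j [-0.62  0.46  0.14  1.41 -0.06  1.28  0.76]
```

arm_command:
  commands:
    - [90, [0, 0.002, 0.03], [0, 0, 0]]
    - [90, [0, 0.002, 0.06], [0, 0, 0]]
    - [90, [0, 0.002, 0.09], [0, 0, 0]]
    - [90, [0, 0.002, 0.114], [0, 0, 0]]
    - [90, [0, 0.002, 0.127], [0, 0, 0]]
    - [90, [0, 0.002, 0.132], [0, 0, 0]]
    - [50, [0, 0.002, 0.132], [0, 0, 0]]
    - [0, [0, 0.002, 0.132], [0, 0, 0]]
    - [0, [0, 0.002, 0.132], [0, 0, 0]]
    - [0, [0, 0.002, 0.132], [0, 0, 0]]

```text
time: 14.87
ee_pos: [0.6032, 0.2967, 0.11]
eef_rot: [0.167, 0.986, 0.001, 0.001]
ft_force: [-0.2, -0.3, 1.0]
width: 0.0593
```

arm_command:
  commands:
    - [0, [0, 0, 0], [0, 0, 0]]
    - [0, [0, 0, 0], [0, 0, 0]]
    - [0, [0, 0, 0], [0, 0, 0]]
    - [0, [0, 0, 0], [0, 0, 0]]
    - [0, [0, 0, 0], [0, 0, 0]]
    - [0, [0, 0, 0], [0, 0, 0]]
    - [0, [0, 0, -0.01], [0, 0, 0]]
    - [0, [0, 0, -0.03], [0, 0, 0]]
    - [0, [0, 0, -0.06], [0, 0, 0]]
    - [0, [0, 0, -0.07], [0, 0, 0]]

```text
time: 15.7
ee_pos: [0.6038, 0.2968, 0.1831]
eef_rot: [0.167, 0.986, 0.002, 0.002]
ft_force: [1.1, 0.5, 0.6]
width: 0.0565
```

```bash
python3 go.py .5938 .1493 .15 161.8
```

```text
t 15.7 pos [0.6038 0.2968 0.1831] yaw 160.75 shift [-0.0391 -0.1427  0.0327] turn [ 0.0039  0.0033 -0.0184] w 0.0565 F [1.1 0.5 0.6] j [-0.62  0.5   0.13  1.46 -0.07  1.17  0.76]
```

arm_command:
  commands:
    - [0, [-0.006, -0.02, 0], [0, 0, -0.005]]
    - [0, [-0.014, -0.05, 0], [0, 0, -0.01]]
    - [0, [-0.023, -0.08, 0], [0, 0, -0.018]]
    - [0, [-0.031, -0.11, 0], [0, 0, -0.018]]
    - [0, [-0.038, -0.134, 0], [0, 0, -0.018]]
    - [0, [-0.04, -0.1418, 0.01], [0, 0, -0.018]]
    - [0, [-0.04, -0.1418, 0.02], [0, 0, -0.018]]
    - [0, [-0.04, -0.1418, 0.028], [0, 0, -0.018]]
    - [0, [-0.04, -0.1418, 0.028], [0, 0, -0.018]]
    - [0, [-0.04, -0.1418, 0.028], [0, 0, -0.018]]

```text
time: 16.53
ee_pos: [0.5929, 0.1512, 0.1493]
eef_rot: [0.157, 0.988, -0.0, -0.001]
ft_force: [0.3, -0.3, 0.1]
width: 0.0567
```

```bash
python3 wp.py w9;python3 go.py .5938 .1493 .0997 161.8; python3 zoom.py w9 220 120 420 290 3.5
```

```text
t 16.53 pos [0.5929 0.1512 0.1493] toolx deg 161.94 z [-1.7e-03  2.0e-04 -1.0e+00] w 0.0567 F [ 0.3 -0.3  0.1] j [-0.46  0.42  0.17  1.67 -0.08  1.06  0.99]
t 16.58 pos [0.5933 0.151  0.1499] yaw 161.92 shift [-0.0011 -0.0014  0.0502] turn [ 0.0002 -0.0007  0.0021] w 0.0565 F [-0.  -0.5  0.1] j [-0.46  0.42  0.17  1.67 -0.08  1.06  0.99]
```

View pics/w9z.png

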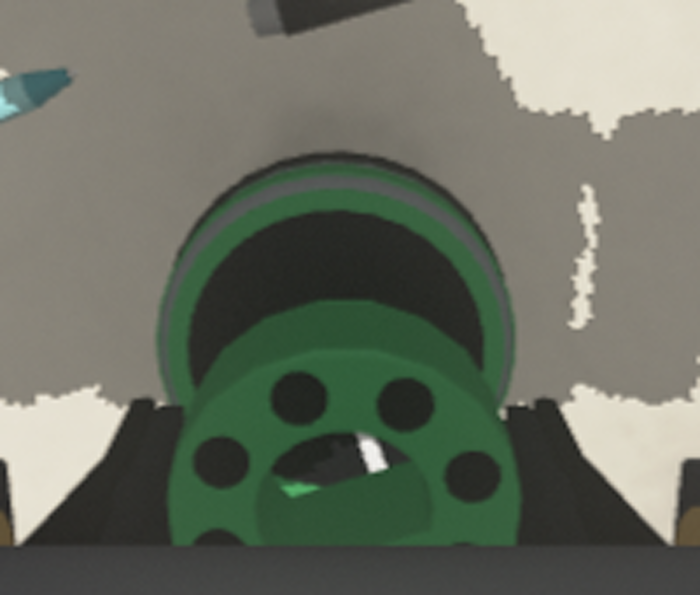

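```bash
python3 car.py w8 260 140 6 .06 "[[359,358.5],[241,306],[481,318]]";python3 car.py w9 220 120 3.5 .1025 "[[345,500],[221,462],[472,477]]"; python3 car.py w8 260 140 6 .06 "[[359,358.5],[316,240],[416,245]]";python3 car.py w9 220 120 3.5 .1025 "[[345,500],[298,398],[405,405]]"
python3 - <<'E'
from h import *;import pickle
st,c=pickle.load(open("w9.pkl","rb"))
p=(np.array([[221,462],[472,477],[298,398],[405,405]])+.5)/3.5-.5+[220,120]
P=onz(c,p,.1025,st);print(P.round(4)); 
st,c=pickle.load(open("w8.pkl","rb"))
p=(np.array([[241,306],[481,318],[316,240],[416,245]])+.5)/6-.5+[260,140]
Q=onz(c,p,.06,st)-[.6028,.2962,0]
# rigid fit
A=P[:,:2];B=Q[:,:2];a=A-A.mean(0);b=B-B.mean(0)
th=np.arctan2((b[:,0]*a[:,1]-b[:,1]*a[:,0]).sum(),(b*a).sum());Rm=np.array([[np.cos(th),-np.sin(th)],[np.sin(th),np.cos(th)]])
print("rot",np.degrees(th),"centre",A.mean(0)-Rm@B.mean(0),np.linalg.norm(a,axis=1)/np.linalg.norm(b,axis=1))
E
```

```text
centre [0.6028 0.2962 0.06  ] ang to pts [np.float64(-134.2), np.float64(89.9)] p1->p2 67.7
centre [0.5889 0.1534 0.1025] ang to pts [np.float64(-127.1), np.float64(83.4)] p1->p2 68.1
centre [0.6028 0.2962 0.06  ] ang to pts [np.float64(179.9), np.float64(135.1)] p1->p2 67.8
centre [0.5889 0.1534 0.1025] ang to pts [np.float64(-175.8), np.float64(132.5)] p1->p2 67.8
[[0.5767 0.1372 0.1025]
 [0.5912 0.1733 0.1025]
 [0.5702 0.152  0.1025]
 [0.5764 0.167  0.1025]]
rot 0.4602789520564774 centre [0.59149601 0.15220684] [0.97696914 0.98663852 0.9995652  0.97764999]
```

arm_command:
  commands:
    - [0, [-0.002, -0.0017, 0.008], [0, 0, 0]]
    - [0, [-0.002, -0.0017, 0.016], [0, 0, 0]]
    - [0, [-0.002, -0.0017, 0.024], [0, 0, 0]]
    - [0, [-0.002, -0.0017, 0.03], [0, 0, 0]]
    - [0, [-0.002, -0.0017, 0.035], [0, 0, 0]]
    - [0, [-0.002, -0.0017, 0.039], [0, 0, 0]]
    - [0, [-0.002, -0.0017, 0.043], [0, 0, 0]]
    - [0, [-0.002, -0.0017, 0.046], [0, 0, 0]]
    - [0, [-0.002, -0.0017, 0.048], [0, 0, 0]]
    - [0, [-0.002, -0.0017, 0.048], [0, 0, 0]]

```text
time: 17.42
ee_pos: [0.5947, 0.1474, 0.1019]
eef_rot: [0.158, 0.987, 0.0, -0.0]
ft_force: [-0.3, 1.9, -0.8]
width: 0.0563
```

```bash
python3 go.py .5945 .1488 .098 161.8
```

```text
t 17.42 pos [0.5947 0.1474 0.1019] yaw 161.81 shift [0.0007 0.0013 0.0039] turn [ 0.0003 -0.0004  0.0002] w 0.0563 F [-0.3  1.9 -0.8] j [-0.45  0.48  0.16  1.7  -0.09  0.98  1.  ]
```

arm_command:
  commands:
    - [0, [0, 0.001, 0.002], [0, 0, 0]]
    - [0, [0, 0.001, 0.003], [0, 0, 0]]
    - [100, [0, 0.001, 0.003], [0, 0, 0]]
    - [100, [0, 0.001, 0.003], [0, 0, 0]]
    - [100, [0, 0.001, 0.003], [0, 0, 0]]
    - [100, [0, 0.001, 0.003], [0, 0, 0]]
    - [100, [0, 0.001, 0.003], [0, 0, 0]]
    - [100, [0, 0.001, -0.02], [0, 0, 0]]
    - [100, [0, 0.001, -0.06], [0, 0, 0]]
    - [100, [0, 0.001, -0.1], [0, 0, 0]]

```text
time: 18.25
ee_pos: [0.5943, 0.1476, 0.2024]
eef_rot: [0.158, 0.987, -0.001, -0.001]
ft_force: [1.6, 0.2, 1.1]
width: 0.0868
```

```bash
python3 wp.py w10; python3 zoom.py w10 220 120 420 290 3.5; python3 go.py .602 .295 .22 160.7
```

```text
t 18.25 pos [0.5943 0.1476 0.2024] toolx deg 161.79 z [-0.0028 -0.0011 -1.    ] w 0.0868 F [1.6 0.2 1.1] j [-0.46  0.37  0.18  1.62 -0.07  1.17  0.99]
t 18.3 pos [0.5979 0.1484 0.2123] yaw 161.76 shift [ 0.0419  0.1405 -0.0072] turn [0.0061 0.0078 0.0186] w 0.0868 F [4.2 1.2 7.5] j [-0.46  0.36  0.18  1.61 -0.07  1.17  0.99]
```

View pics/w10z.png

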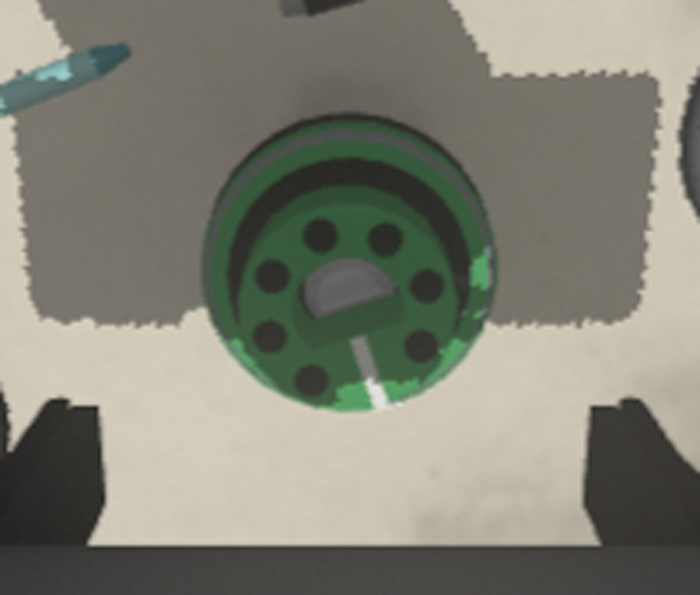

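arm_command:
  commands:
    - [100, [0.006, 0.02, -0.018], [0, 0, 0.01]]
    - [100, [0.015, 0.055, -0.018], [0, 0, 0.019]]
    - [100, [0.025, 0.09, -0.018], [0, 0, 0.019]]
    - [100, [0.034, 0.125, -0.018], [0, 0, 0.019]]
    - [100, [0.039, 0.142, -0.018], [0, 0, 0.019]]
    - [100, [0.039, 0.142, -0.018], [0, 0, 0.019]]
    - [100, [0.039, 0.142, -0.018], [0, 0, 0.019]]
    - [100, [0.039, 0.142, -0.018], [0, 0, 0.019]]
    - [100, [0.039, 0.142, -0.018], [0, 0, 0.019]]
    - [100, [0.039, 0.142, -0.018], [0, 0, 0.019]]

```text
time: 19.13
ee_pos: [0.603, 0.2934, 0.2205]
eef_rot: [0.169, 0.986, -0.0, 0.0]
ft_force: [0.4, -1.0, 0.1]
width: 0.0872
```

```bash
python3 wp.py w11; python3 zoom.py w11 260 140 380 240 6
```

```text
t 19.13 pos [0.603  0.2934 0.2205] toolx deg 160.58 z [ 4.e-04 -3.e-04 -1.e+00] w 0.0872 F [ 0.4 -1.   0.1] j [-0.62  0.47  0.13  1.43 -0.06  1.25  0.75]
```

View pics/w11z.png

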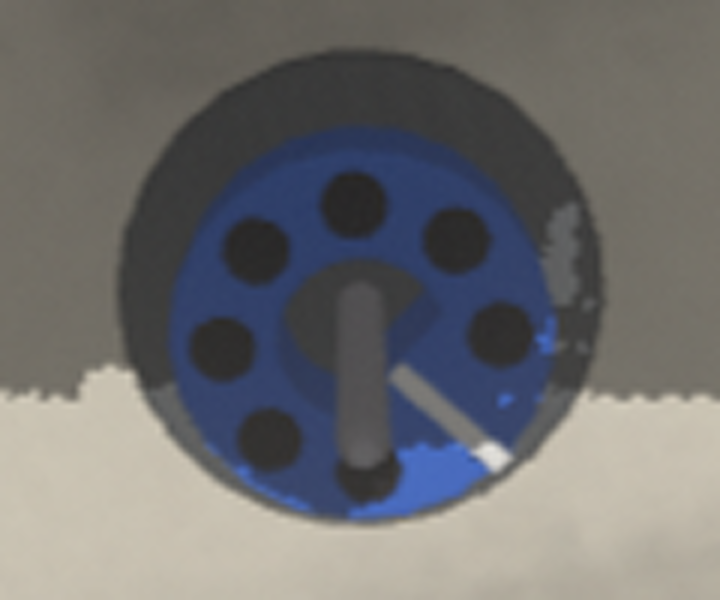

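View pics/w11.png

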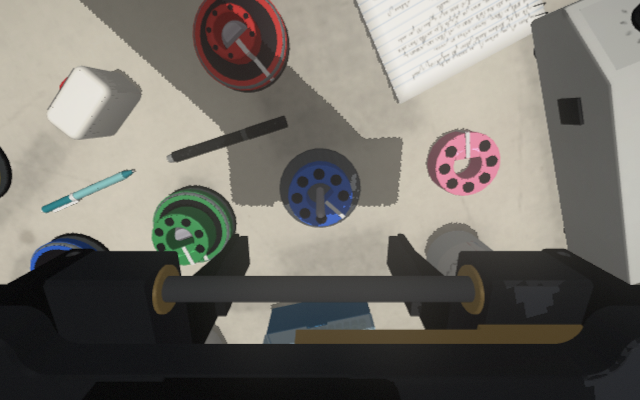

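```bash
cp pics/w11.png pics/w11g.png; python3 zoom.py w11g 145 180 245 270 6
```

```text
(no output)
```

View pics/w11gz.png

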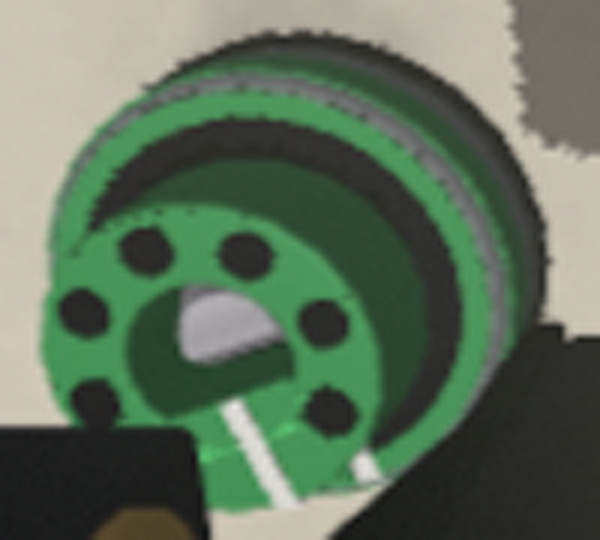

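```bash
python3 - <<'E'
from h import *;import pickle
st,c=pickle.load(open("w11.pkl","rb"))
uv=[(np.array([208.5,362])+.5)/6-.5+[145,180]]
for z in (.049,.055,.060): print(z,onz(c,uv,z,st).round(4))
st2,c2=pickle.load(open("w10.pkl","rb"))
u2=[(np.array([348,311])+.5)/3.5-.5+[220,120]]
print(onz(c2,u2,.049,st2))
o,d=raycam(c,uv,st);o2,d2=raycam(c2,u2,st2);print(tri(o,d[0],o2,d2[0]))
E
python3 car.py w11 145 180 6 .049 "[[208.5,362],[233,403],[287,505]]"
python3 car.py w11 260 140 6 .035 "[[360,334],[398,368],[495,458]]"
```

```text
0.049 [[0.5949 0.1486 0.049 ]]
0.055 [[0.5933 0.1526 0.055 ]]
0.06 [[0.5919 0.1558 0.06  ]]
[[0.59519875 0.14879702 0.049     ]]
(array([0.594896  , 0.14886373, 0.0494535 ]), np.float64(0.00029911143228343584))
centre [0.5949 0.1486 0.049 ] ang to pts [np.float64(2.4), np.float64(0.2)] p1->p2 -0.7
centre [0.6016 0.2964 0.035 ] ang to pts [np.float64(27.6), np.float64(26.9)] p1->p2 26.6
```

```bash
python3 - <<'E'
from h import *;import pickle
st,c=pickle.load(open("w11.pkl","rb"));st2,c2=pickle.load(open("w8.pkl","rb"))
f=lambda p:[(np.array(p)+.5)/6-.5+[260,140]]
for a,b in (((362,448),(359,410)),((362,440),(359,400))):
    o,d=raycam(c,f(a),st);o2,d2=raycam(c2,f(b),st2);print(tri(o,d[0],o2,d2[0]), onz(c,f(a),.09,st),onz(c2,f(b),.09,st2))
E
python3 car.py w11 260 140 6 .035 "[[361.5,339.5],[398,368],[495,458]]"; python3 go.py .6025 .2962 .0955
```

```text
(array([0.59769073, 0.29772216, 0.10231731]), np.float64(0.00012469717708379107)) [[0.60193703 0.29624922 0.09      ]] [[0.6016779  0.29646504 0.09      ]]
(array([0.59170808, 0.29972636, 0.11678445]), np.float64(0.0001292821325475568)) [[0.60083082 0.29663751 0.09      ]] [[0.60019249 0.29698231 0.09      ]]
centre [0.6026 0.2963 0.035 ] ang to pts [np.float64(31.4), np.float64(27.8)] p1->p2 26.6
t 19.18 pos [0.6029 0.2937 0.2205] yaw 160.6 shift [0.0012 0.0022 0.125 ] turn [0.     0.0004 0.    ] w 0.0872 F [ 0.3 -0.5  0.4] j [-0.62  0.47  0.13  1.43 -0.06  1.25  0.75]
```

arm_command:
  commands:
    - [100, [0.001, 0.0025, 0.03], [0, 0, 0]]
    - [100, [0.001, 0.0025, 0.06], [0, 0, 0]]
    - [100, [0.001, 0.0025, 0.085], [0, 0, 0]]
    - [100, [0.001, 0.0025, 0.105], [0, 0, 0]]
    - [100, [0.001, 0.0025, 0.117], [0, 0, 0]]
    - [100, [0.001, 0.0025, 0.122], [0, 0, 0]]
    - [100, [0.001, 0.0025, 0.125], [0, 0, 0]]
    - [50, [0.001, 0.0025, 0.125], [0, 0, 0]]
    - [0, [0.001, 0.0025, 0.125], [0, 0, 0]]
    - [0, [0.001, 0.0025, 0.125], [0, 0, 0]]
  squeeze: 30

```text
time: 20.02
ee_pos: [0.603, 0.298, 0.0967]
eef_rot: [0.168, 0.986, 0.001, 0.001]
ft_force: [0.4, 1.0, 0.0]
width: 0.0742
```

arm_command:
  commands:
    - [0, [0, 0, 0], [0, 0, 0]]
    - [0, [0, 0, 0], [0, 0, 0]]
    - [0, [0, 0, 0], [0, 0, 0]]
    - [0, [0, 0, 0], [0, 0, 0]]
    - [0, [0, 0, 0], [0, 0, 0]]
    - [0, [0, 0, 0], [0, 0, 0]]
    - [0, [0, 0, 0], [0, 0, 0]]
    - [0, [0, 0, 0], [0, 0, 0]]
    - [0, [0, 0, -0.005], [0, 0, 0]]
    - [0, [0, 0, -0.01], [0, 0, 0]]

```text
time: 20.85
ee_pos: [0.6021, 0.2977, 0.1053]
eef_rot: [0.168, 0.986, -0.0, -0.0]
ft_force: [-0.0, -0.2, -0.3]
width: 0.0647
```

```bash
python3 wp.py w12; python3 zoom.py w12 220 150 420 300 3.5
```

```text
t 20.85 pos [0.6021 0.2977 0.1053] toolx deg 160.71 z [-7.e-04 -3.e-04 -1.e+00] w 0.0647 F [-0.  -0.2 -0.3] j [-0.61  0.58  0.12  1.52 -0.08  1.04  0.76]
```

View pics/w12z.png

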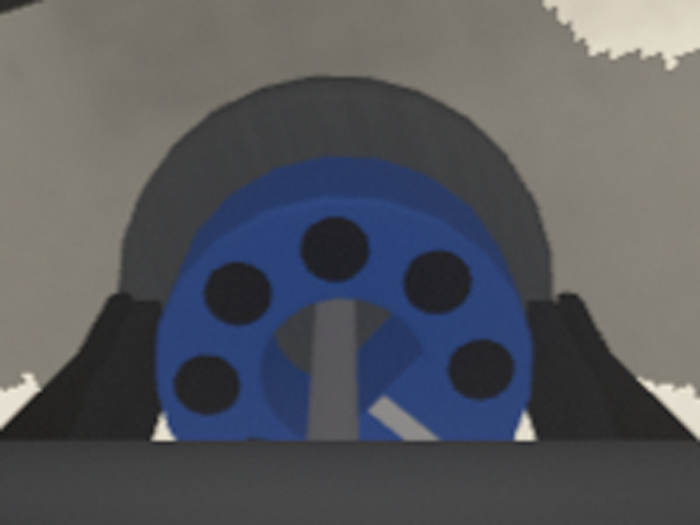

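arm_command:
  commands:
    - [0, [0, 0, -0.015], [0, 0, 0]]
    - [0, [0, 0, -0.04], [0, 0, 0]]
    - [0, [0, 0, -0.07], [0, 0, 0]]
    - [0, [0, 0, -0.093], [0, 0, 0]]
    - [0, [0, 0, -0.1], [0, 0, 0]]
    - [0, [-0.008, -0.025, -0.1], [0, 0, -0.015]]
    - [0, [-0.02, -0.06, -0.1], [0, 0, -0.03]]
    - [0, [-0.033, -0.098, -0.1], [0, 0, -0.05]]
    - [0, [-0.046, -0.136, -0.1], [0, 0, -0.07]]
    - [0, [-0.059, -0.174, -0.1], [0, 0, -0.09]]

```text
time: 21.73
ee_pos: [0.6, 0.1122, 0.2047]
eef_rot: [0.122, 0.992, -0.0, -0.0]
ft_force: [1.4, -0.7, -0.3]
width: 0.0648
```

```bash
python3 go.py .5987 -.0125 .165 166.9
```

```text
t 21.73 pos [0.6    0.1122 0.2047] yaw 165.94 shift [-0.0291 -0.1213  0.0397] turn [-0.0002 -0.0005 -0.0168] w 0.0648 F [ 1.4 -0.7 -0.3] j [-0.4   0.36  0.18  1.62 -0.07  1.17  1.12]
```

arm_command:
  commands:
    - [0, [-0.008, -0.03, 0], [0, 0, -0.017]]
    - [0, [-0.016, -0.065, 0], [0, 0, -0.017]]
    - [0, [-0.024, -0.1, 0], [0, 0, -0.017]]
    - [0, [-0.028, -0.118, 0], [0, 0, -0.017]]
    - [0, [-0.029, -0.12, 0.02], [0, 0, -0.017]]
    - [0, [-0.029, -0.12, 0.04], [0, 0, -0.017]]
    - [0, [-0.029, -0.12, 0.04], [0, 0, -0.017]]
    - [0, [-0.029, -0.12, 0.04], [0, 0, -0.017]]
    - [0, [-0.029, -0.12, 0.04], [0, 0, -0.017]]
    - [0, [-0.029, -0.12, 0.04], [0, 0, -0.017]]

```text
time: 22.57
ee_pos: [0.6, -0.0091, 0.1665]
eef_rot: [0.114, 0.993, 0.0, 0.001]
ft_force: [-0.4, -0.0, -0.5]
width: 0.0647
```

```bash
python3 wp.py w13;python3 go.py .5987 -.0125 .115 166.9; python3 zoom.py w13 220 120 420 290 3.5
```

```text
t 22.57 pos [ 0.6    -0.0091  0.1665] toolx deg 166.87 z [ 1.7e-03  3.0e-04 -1.0e+00] w 0.0647 F [-0.4 -0.  -0.5] j [-0.24  0.38  0.22  1.69 -0.09  1.08  1.35]
t 22.62 pos [ 0.6    -0.0091  0.1664] yaw 166.87 shift [ 0.0006 -0.0036  0.0514] turn [ 0.0007  0.0016 -0.0006] w 0.0648 F [ 0.1  0.6 -0.8] j [-0.24  0.38  0.22  1.69 -0.09  1.08  1.35]
```

View pics/w13z.png

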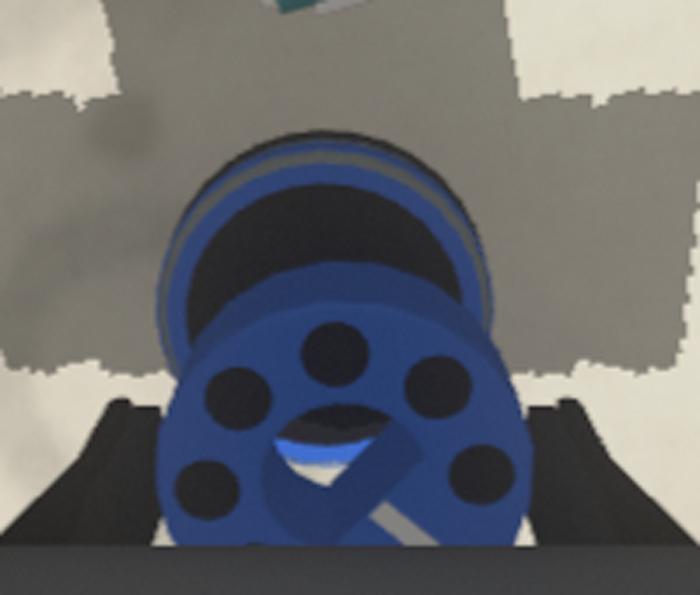

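Refine the blue base centre from this view, and its line angle from w1/w3/w8 views.

```bash
python3 - <<'E'
from h import *;import pickle
from scipy.optimize import least_squares
st,c=pickle.load(open("w13.pkl","rb"))
s=8;x0,y0=262,120
a=cv2.resize(c["pixels"][y0:200,x0:362],None,fx=s,fy=s,interpolation=cv2.INTER_CUBIC)
h=cv2.cvtColor(a,cv2.COLOR_RGB2HSV);m=((h[...,2]<60)&(h[...,1]<100)).astype(np.uint8);m=cv2.morphologyEx(m,cv2.MORPH_OPEN,np.ones((9,9)))
cs=[k for k in cv2.findContours(m,0,1)[0]];k=cv2.convexHull(max(cs,key=cv2.contourArea));g=np.zeros_like(m);cv2.fillPoly(g,[k],1)
e=cv2.findContours(g,0,cv2.CHAIN_APPROX_NONE)[0][0][:,0];e=e[e[:,1]<(196-y0)*s]
w=onz(c,(e+.5)/s-.5+[x0,y0],.024,st)[:,:2]
f=least_squares(lambda q:np.hypot(*(w-q[:2]).T)-.034,[.6,-.0125],loss="soft_l1",f_scale=.0005);print(f.x,np.abs(f.fun).mean(),len(w))
# wells of blue: w11 -> w13
S,C=pickle.load(open("w11.pkl","rb"))
Q=(onz(C,(np.array([[222,348],[255,250],[354,204],[456,240],[500,335]])+.5)/6-.5+[260,140],.035,S)-[.6026,.2963,0])[:,:2]
zt=st["ee_pos"][2]-.0855+.025
P=onz(c,(np.array([[207,490],[238,398],[335,354],[437,386],[481,474]])+.5)/3.5-.5+[220,120],zt,st)[:,:2]
a=P-P.mean(0);b=Q-Q.mean(0)
th=np.arctan2((b[:,0]*a[:,1]-b[:,1]*a[:,0]).sum(),(b*a).sum());Rm=np.array([[np.cos(th),-np.sin(th)],[np.sin(th),np.cos(th)]])
print("rot",np.degrees(th),"centre",P.mean(0)-Rm@Q.mean(0),np.linalg.norm(a,axis=1)/np.linalg.norm(b,axis=1))
E
cp pics/w3.png pics/w3b.png; python3 zoom.py w3b 0 190 80 300 5.4; python3 zoom.py w4 50 210 140 260 8
```

```text
[ 0.59855035 -0.01289888] 4.7147747475699495e-05 643
rot 7.095462382680839 centre [ 0.5999424  -0.00815406] [0.99961307 0.98753732 0.98795156 0.99348637 0.99371194]
```

View pics/w3bz.png

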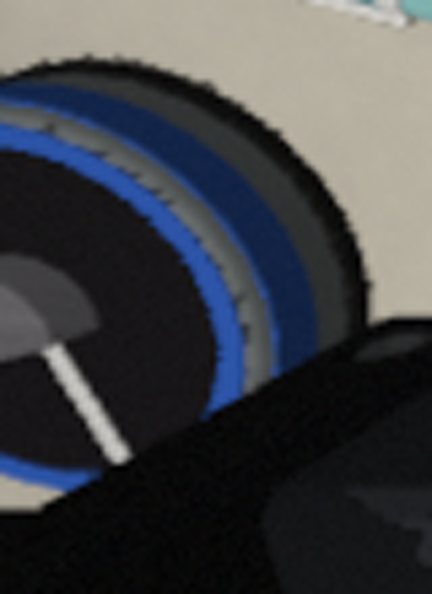

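```bash
python3 car.py w3 0 190 5.4 .024 "[[0,300],[52,350],[120,458]]"; python3 - <<'E'
from h import *
tc=camera("top")
# top0 zoom tb: scale 13 off (375,150)
P=onz(tc,(np.array([[300,253],[200,113.]])+.5)/13-.5+[375,150],.024)[:,:2]
d=P[1]-P[0];print(np.degrees(np.arctan2(d[1],d[0])),np.degrees(np.arctan2(*(P[1]-[.5986,-.0127])[::-1])))
E
python3 go.py .5983 -.0135 .115 166.9
```

```text
centre [ 0.5977 -0.019   0.024 ] ang to pts [np.float64(51.4), np.float64(39.6)] p1->p2 33.6
34.16986637047444 32.508598073011484
t 22.67 pos [ 0.5999 -0.0092  0.1663] yaw 166.86 shift [ 0.0007 -0.0046  0.0513] turn [ 0.0007  0.0016 -0.0007] w 0.0646 F [-0.7  0.5 -0.4] j [-0.24  0.38  0.22  1.69 -0.09  1.08  1.35]
```

arm_command:
  commands:
    - [0, [0.0007, -0.0045, 0.008], [0, 0, 0]]
    - [0, [0.0007, -0.0045, 0.018], [0, 0, 0]]
    - [0, [0.0007, -0.0045, 0.027], [0, 0, 0]]
    - [0, [0.0007, -0.0045, 0.034], [0, 0, 0]]
    - [0, [0.0007, -0.0045, 0.039], [0, 0, 0]]
    - [0, [0.0007, -0.0045, 0.043], [0, 0, 0]]
    - [0, [0.0007, -0.0045, 0.047], [0, 0, 0]]
    - [0, [0.0007, -0.0045, 0.05], [0, 0, 0]]
    - [0, [0.0007, -0.0045, 0.052], [0, 0, 0]]
    - [0, [0.0007, -0.0045, 0.052], [0, 0, 0]]

```text
time: 23.5
ee_pos: [0.5976, -0.0137, 0.1129]
eef_rot: [0.115, 0.993, 0.0, -0.0]
ft_force: [-1.4, 0.6, -1.0]
width: 0.0643
```

```bash
python3 go.py .5985 -.013 .1105 166.9
```

```text
t 23.5 pos [ 0.5976 -0.0137  0.1129] yaw 166.83 shift [-0.0007  0.0009  0.0024] turn [-0.     -0.0003 -0.0011] w 0.0643 F [-1.4  0.6 -1. ] j [-0.23  0.44  0.22  1.73 -0.11  0.98  1.37]
```

arm_command:
  commands:
    - [0, [-0.0007, 0.0008, 0.001], [0, 0, 0]]
    - [0, [-0.0007, 0.0008, 0.002], [0, 0, 0]]
    - [100, [-0.0007, 0.0008, 0.002], [0, 0, 0]]
    - [100, [-0.0007, 0.0008, 0.002], [0, 0, 0]]
    - [100, [-0.0007, 0.0008, 0.002], [0, 0, 0]]
    - [100, [-0.0007, 0.0008, 0.002], [0, 0, 0]]
    - [100, [-0.0007, 0.0008, 0.002], [0, 0, 0]]
    - [100, [-0.0007, 0.0008, -0.02], [0, 0, 0]]
    - [100, [-0.0007, 0.0008, -0.055], [0, 0, 0]]
    - [100, [-0.0007, 0.0008, -0.09], [0, 0, 0]]

```text
time: 24.33
ee_pos: [0.5978, -0.0131, 0.2035]
eef_rot: [0.115, 0.993, -0.0, -0.001]
ft_force: [1.3, 0.2, 0.2]
width: 0.0871
```

arm_command:
  commands:
    - [100, [-0.02, 0, -0.02], [0, 0, 0]]
    - [100, [-0.05, 0, -0.04], [0, 0, 0]]
    - [100, [-0.06, 0, -0.05], [0, 0, 0]]
    - [100, [-0.06, 0, -0.05], [0, 0, 0]]
    - [100, [-0.06, 0, -0.05], [0, 0, 0]]
    - [100, [-0.06, 0, -0.05], [0, 0, 0]]
    - [100, [-0.06, 0, -0.05], [0, 0, 0]]
    - [100, [-0.06, 0, -0.05], [0, 0, 0]]
    - [100, [-0.06, 0, -0.05], [0, 0, 0]]
    - [100, [-0.06, 0, -0.05], [0, 0, 0]]

```text
time: 25.17
ee_pos: [0.6566, -0.0266, 0.253]
eef_rot: [0.115, 0.993, 0.0, -0.0]
ft_force: [0.0, 0.6, 0.4]
width: 0.0869
```

```bash
python3 wp.py w14; python3 zoom.py w14 220 80 420 240 3.5
```

```text
t 25.17 pos [ 0.6566 -0.0266  0.253 ] toolx deg 166.84 z [-4.e-04  2.e-04 -1.e+00] w 0.0869 F [0.  0.6 0.4] j [-0.21  0.43  0.25  1.43 -0.11  1.29  1.38]
```

View pics/w14.png

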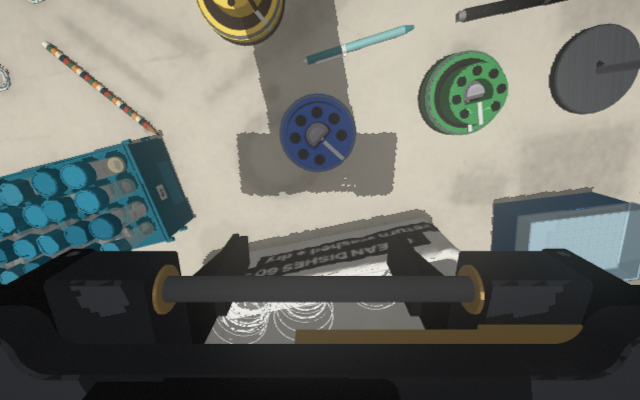

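View pics/w14z.png

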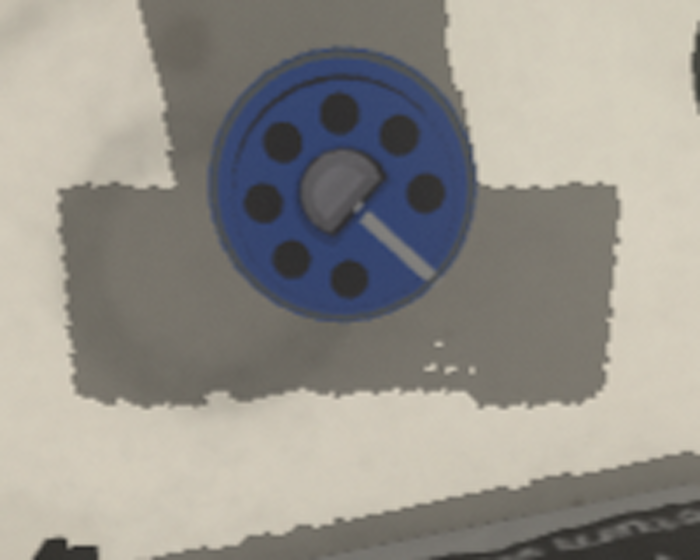

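arm_command:
  commands:
    - [100, [0.012, 0.02, -0.01], [0, 0, 0]]
    - [100, [0.03, 0.05, -0.02], [0, 0, 0]]
    - [100, [0.048, 0.08, -0.03], [0, 0, 0]]
    - [100, [0.066, 0.11, -0.04], [0, 0, 0]]
    - [100, [0.084, 0.14, -0.04], [0, 0, 0]]
    - [100, [0.096, 0.159, -0.04], [0, 0, 0]]
    - [100, [0.096, 0.159, -0.04], [0, 0, 0]]
    - [100, [0.096, 0.159, -0.04], [0, 0, 0]]
    - [100, [0.096, 0.159, -0.04], [0, 0, 0]]
    - [100, [0.096, 0.159, -0.04], [0, 0, 0]]

```text
time: 26.05
ee_pos: [0.6002, 0.1482, 0.2932]
eef_rot: [0.116, 0.993, -0.0, 0.0]
ft_force: [-0.0, 0.3, 0.2]
width: 0.0869
```

```bash
python3 wp.py w15
```

```text
t 26.05 pos [0.6002 0.1482 0.2932] toolx deg 166.71 z [ 2.e-04 -7.e-04 -1.e+00] w 0.0869 F [-0.   0.3  0.2] j [-0.45  0.31  0.17  1.49 -0.05  1.34  1.06]
```

View pics/w15.png

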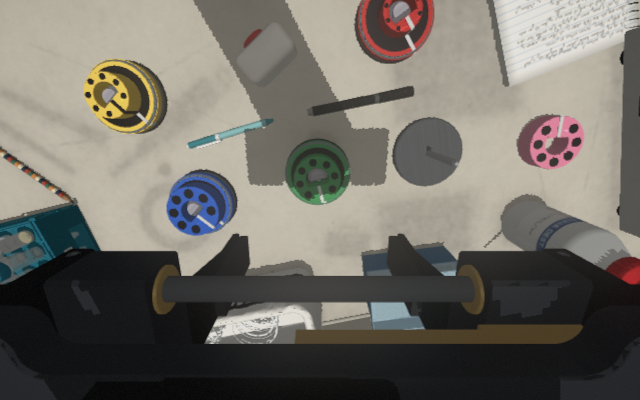

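```bash
python3 - <<'E'
import cv2,numpy as np
def z(n,x,y,w=48):
    return cv2.resize(cv2.imread(f"pics/{n}.png")[max(y,0):max(y,0)+w,x:x+w*4//3],None,fx=6,fy=6,interpolation=cv2.INTER_CUBIC)
I=[z("w15",165,180),z("w15",82,68),z("w15",368,0),z("w4",215,20)]
cv2.imwrite("pics/all.png",np.vstack([np.hstack(I[:2]),np.hstack(I[2:])]));print(I[0].shape)
E
```

```text
(288, 384, 3)
```

View pics/all.png

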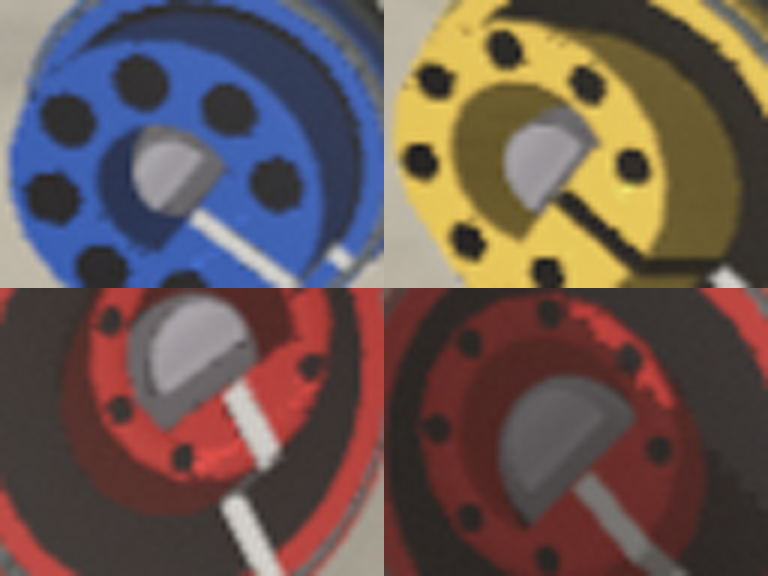

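```bash
python3 - <<'E'
from h import *;import pickle
L=lambda n:pickle.load(open(n+".pkl","rb"))
def ray(n,p,s,o):
    st,c=L(n);a,d=raycam(c,[(np.array(p)+.5)/s-.5+o],st);return a,d[0],onz(c,[(np.array(p)+.5)/s-.5+o],.049,st)[0].round(4)
B=[("blue",ray("w15",(165,190),6,[165,180]),ray("w14",(344.7,197.3),3.5,[220,80]),(.5986,-.0129)),
("yellow",ray("w15",(143,162.5),6,[82,68]),ray("w7",(346,311),3.5,[220,120]),(.4494,-.0574)),
("red",ray("w15",(210.5,56),6,[368,0]),ray("w4",(164.5,150),6,[215,20]),(.4422,.2749))]
for n,a,b,c in B: print(n,tri(a[0],a[1],b[0],b[1]),a[2],b[2],"base",c)
E
```

```text
blue (array([ 0.59886362, -0.01214161,  0.04895419]), np.float64(0.00015687523385443926)) [ 0.5988 -0.0121  0.049 ] [ 0.5989 -0.0121  0.049 ] base (0.5986, -0.0129)
yellow (array([ 0.44817095, -0.0563018 ,  0.04912749]), np.float64(0.00014894869546355272)) [ 0.4481 -0.0563  0.049 ] [ 0.4483 -0.0564  0.049 ] base (0.4494, -0.0574)
red (array([0.44229131, 0.27490602, 0.0488714 ]), np.float64(0.00027250167784565214)) [0.4425 0.2748 0.049 ] [0.4422 0.2749 0.049 ] base (0.4422, 0.2749)
```

```bash
python3 -c "
from bench import *
print(close_job(), read_state()['time'])"
```

```text
the job is handed in; nothing more can be done
the job is handed in; nothing more can be done
```

All four carriers are off the storage stand, each lying on the base with the ring of its own colour. I handed the job in at about 26 s of the 93 s allowed. I took them from the top down: red, yellow, green, blue.

**Final checks:**
- **Seating height:** Two-view measurements put the carrier tops at 48.9 mm (red), 49.1 mm (yellow), 49.5 mm (green) and 49.0 mm (blue). Fully down is 49 mm. The second view for yellow and green was taken while the arm was still settling.
- **Position and turn:** Each carrier centre is within 1.7 mm of its base centre. The last pictures show the index lines matching the white lines on the bases.
- **Surroundings:** The timer stands where it was, the pink look-alike was not touched, and the gripper was clear of everything. The force readings I took stayed under about 10 N.

**What disagreed or was less certain:**
- **Grip width:** The gripper read 56.5 mm on the 58 mm green carrier and 64.7 mm on the 66 mm blue one. I did not find the cause, and both seated normally.
- **Pin height:** My two-view measurement of the stand's pin was too poor to use. I relied on the stated 90 mm and gripped the blue carrier high to stay clear of the pin.

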